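Sort the offcuts and seat the spacer on a welding bench

TASK

Sort the loose copper and steel on the welding bench to where each kind is kept: both square tube offcuts go in the long narrow tray and both flat plates in the wider tray, each lying flat on the tray's floor and not on top of another. The copper spacer block goes upright into the gap between the two uprights of the grey jig, pushed fully down onto the base and sticking out about equally at both ends. Leave the pliers and the hammer where they lie.

Things in the scene. Friction and masses are not known exactly. Their poses are not given: they have to be found in the camera images.
- tube_a_center (a point): Centre of the longer offcut of plain steel square tube: 90 mm long (its x axis), 20 x 20 mm in section, hollow, lying flat on the bench, about 0.11 kg.
- tube_b_center (a point): Centre of the shorter offcut of the same square tube: 65 mm long (its x axis), 20 x 20 mm in section, hollow, lying flat on the bench, about 0.08 kg.
- plate_a_center (a point): Centre of the longer flat steel plate: 60 mm (its x axis) x 40 mm (y) x 10 mm thick (z), lying flat on the bench, about 0.19 kg.
- plate_b_center (a point): Centre of the shorter flat steel plate: 50 mm (its x axis) x 40 mm (y) x 10 mm thick (z), lying flat on the bench, about 0.16 kg.
- spacer_center (a point): Centre of the copper spacer block, which stands on its long narrow edge: 56 mm long (its y axis), 16 mm thick (x), 36 mm high (z), about 0.28 kg. It can be gripped by its two end faces, 56 mm apart.
- long_tray: Long narrow open sheet-metal tray, fixed to the bench: 108 mm (its x axis) x 250 mm (y) outside, 20 mm high, walls and floor 4 mm thick. Origin: centre of its underside, on the bench top.
- wide_tray: Wider, shorter open sheet-metal tray, fixed to the bench: 150 mm (its x axis) x 184 mm (y) outside, 20 mm high, walls and floor 4 mm thick. Origin: centre of its underside, on the bench top.
- jig: Grey jig fixed to the bench: base 100 (its x) x 110 (y) x 8 mm thick; in its middle two uprights face each other across a gap 23 mm wide (along x) that runs along y. Each upright: 28 mm long (y), 14 mm thick, top 38 mm above the bench; the gap's top 8 mm are bevelled out to 37 mm, its ends are open. Origin: centre of the base's underside, on the bench, under the gap's middle.
- pliers: Pliers with red handles lying on the far side of the bench, about 170 mm long, 16 mm high; not to be disturbed. Origin: on the bench near the pivot.
- hammer: Hammer lying on the far side of the bench, 220 mm long with a wooden handle; not to be disturbed. Origin: on the bench under the tool.
There are look-alikes about, which are no part of the job. Leave any brown or green look-alike of the part that bears plate_a_center alone.

How it is judged:
At the end, for the whole second after the job is handed in: Tubes level (0.1 rad) on the long tray's floor, centres under 19 mm above the bench; plates likewise in the wide tray, under 14 mm; spacer seated in the gap: centre within 4 mm across, 12 mm along, under 29.5 mm high, 0.3 rad in line, 0.12 rad upright; all under 10 mm/s (x of tube_a_center in the frame of long_tray between -0.046 and 0.046 m and y of tube_a_center in the frame of long_tray between -0.116 and 0.116 m and z of tube_a_center in the frame of long_tray between 0 and 0.019 m and angle between tube_a_center's own x axis and vertical between 1.47 and 1.67 rad and x of tube_b_center in the frame of long_tray between -0.046 and 0.046 m and y of tube_b_center in the frame of long_tray between -0.116 and 0.116 m and z of tube_b_center in the frame of long_tray between 0 and 0.019 m and angle between tube_b_center's own x axis and vertical between 1.47 and 1.67 rad and x of plate_a_center in the frame of wide_tray between -0.066 and 0.066 m and y of plate_a_center in the frame of wide_tray between -0.083 and 0.083 m and z of plate_a_center in the frame of wide_tray between 0 and 0.014 m and angle between plate_a_center's own x axis and vertical between 1.47 and 1.67 rad and x of plate_b_center in the frame of wide_tray between -0.066 and 0.066 m and y of plate_b_center in the frame of wide_tray between -0.083 and 0.083 m and z of plate_b_center in the frame of wide_tray between 0 and 0.014 m and angle between plate_b_center's own x axis and vertical between 1.47 and 1.67 rad and x of spacer_center in the frame of jig between -0.004 and 0.004 m and y of spacer_center in the frame of jig between -0.012 and 0.012 m and z of spacer_center in the frame of jig between 0.02 and 0.0295 m and angle between the y axis of spacer_center and the y axis of jig, either way round below 0.3 rad and angle between the z axis of spacer_center and the z axis of jig, either way round below 0.12 rad and linear speed of each of tube_a, tube_b, plate_a, plate_b, spacer below 0.01 m/s); the robot touches nothing.
It fails at once if the pliers is moved more than 30 mm (distance of pliers from where it was at the start of the episode above 0.03 m).
It fails at once if the hammer is moved more than 30 mm (distance of hammer from where it was at the start of the episode above 0.03 m).
It also fails if it takes over 136 s, if anything falls off the work surface, if the arm or the gripper's body presses on something with over 40 N, if the wrist force passes 120 N, or if a joint passes its speed limit or range.

ROBOT

A 6-joint arm with a two-finger parallel gripper is mounted at the origin on the work surface. World frame = base frame: x ahead of the robot, y to its left, z up, the work surface at z = 0. Lengths are in m, angles in rad, forces in N, time in s.
With the tool pointing down it reaches from about 0.275 to 0.975 m from the base axis. Payload 8.4 kg.
Tool frame: the origin (TCP) lies between the finger pads; the fingertips stand 17 mm ahead of it and the grasp point (between the pads) lies 2 mm behind it; z points along the fingers, y is the direction in which the jaws open and shut (so a half turn about z gives the same grasp; the last joint's range is limited). The gripper opens to 92 mm and grips with 3 to 60 N. Pads are 20 mm wide; open, the fingers measure 128 mm over their backs; the gripper's body (75 mm by 189 mm) begins 69 mm behind the grasp point.
Start: joints at [-1.346, 0.353, 1.633, -0, 1.155, -0.002], TCP at [0.141, -0.609, 0.207] pointing down, gripper open.
Joint ranges: [-2.63, 2.63], [-0.92, 2.1], [0.06, 2.66], [-1.3, 4.44], [0, 2.69], [-3.02, 3.02]. Speed limits (rad/s): [2.22, 2.22, 2.79, 3.14, 3.14, 3.14].

INTERFACE

Orientations are given as a rotation vector (axis times angle).
In Python, from station import r gives the robot as it stands.
- The arm moves only by the tool carry_out, never from a script. Its argument "targets" is a list of rows, each a list of 3 entries, a list of its own where there are three numbers: the closure in counts, from 0 (fully open) to 255 (shut), then the shift along the world's x, y, z in m, then the turn, a rotation vector about the world's x, y, z in rad. A call has 1 to 8 rows; each row is the pose to reach, as a shift and turn from the pose measured when the call began; what a row does not reach only later rows make up. A row lasts 1/10 s, in which the tool goes at most 50 mm and 8.59 degrees, less where a joint would pass 70% of its speed; a pose out of reach is approached as far as the arm can. A call with a gripper value outside its range is refused whole. The fingers move at their own pace and stop on an object; the grip force is fixed at half the most. Time passes only in rows, so rows that repeat a pose let the fingers close. It gives the time, the measured TCP pose, the force and the opening at its end, in the units of the state.
- r.read_state(): the state, without advancing time (a new reading comes with each control period).
- r.read_camera(name): name is "scene" or "top"; returns (picture, depth): 480x640x3 uint8, red, green, blue; 480x640 float32, m along the optical axis (not along the pixel's ray), 0 where there is no reading.
- r.camera_info(name): a dict with "fx", "fy", "cx", "cy" (pixels), "origin" and "orientation" of the camera in the world. Camera axes: x right, y down, z forward; pixel columns grow to the right and rows downward; lengths in m; the calibration is good to about 2 mm. A picture is of the moment at which its call begins. camera_info takes no time and is no camera call.
- r.job_done(): hands the job in, once; it reports no verdict.
The state is a dict: "time_s": time; "q": joint angles; "joint_vel": joint speeds; "joint_efforts": joint torques, N m; "eef_pos": TCP position; "eef_rot": TCP orientation; "contact_force": force on the tool from outside, world axes, zero at the start; "ft_torque": the same for the moment, N m; "finger_gap": opening from 0.0 (shut) to 1.0 (fully open).
Only numpy, scipy, OpenCV 4.12 (cv2) and the standard library are available. Lean on these libraries where they do the work, as an engineer would, in place of code of your own. Each camera call takes 0.05 s, during which the arm holds its last target.

## Working session

There is one attempt and no reset: what is moved stays moved. The work goes in short steps, Python scripts to look and compute and a tool call to move; the robot and the scene stay as the last step left them, time stands still between calls to the robot, and variables do not carry over. Pictures are saved under pics/ and viewed, and the job is handed in when it is done.

Besides the shell and the picture viewer there is one more tool, called after "Call:" as name([rows], argument=value, ...), one row to a line, values as JSON. carry_out: Moves the arm, as the interface text tells. Its arguments: {"type":"object","properties":{"targets":{"type":"array","items":{"type":"array"}}},"required":["targets"]}

```bash
ls; mkdir -p pics; python3 - <<'E'
from station import r
import cv2,numpy as np
print(r.read_state())
for n in("scene","top"):
    p,d=r.read_camera(n); cv2.imwrite(f"pics/{n}0.png",p[:,:,::-1]); np.savez(f"{n}0.npz",p=p,d=d); print(n,r.camera_info(n))
E
```

```text
pics
{'time_s': 0.0, 'q': array([-1.34641503e+00,  3.53641189e-01,  1.63412239e+00, -3.35701229e-06,
        1.15518656e+00, -2.41713767e-03]), 'joint_vel': array([-0.00057413,  0.00069881,  0.00192539,  0.00088042, -0.00170517,
        0.00076004]), 'joint_efforts': array([-8.10006823e-04, -5.93818831e+01, -3.34214866e+01,  6.97064423e-02,
        2.32504058e-02, -1.38584796e-04]), 'eef_pos': array([ 0.14041477, -0.60851242,  0.20617307]), 'eef_rot': array([-3.12007444e+00, -3.55340601e-01,  2.40855342e-04]), 'contact_force': array([ 0.16373621, -0.67999442,  0.60924734]), 'ft_torque': array([-0.04250485, -0.01476246,  0.0172832 ]), 'finger_gap': 0.99971497795608}
scene {'fx': 528.7652018652594, 'fy': 528.7652018652594, 'cx': 319.08141283613224, 'cy': 233.51589333258158, 'origin': array([ 0.81360863, -0.45887108,  0.9402116 ]), 'orientation': array([-2.56224164, -0.64532156,  0.18075897])}
top {'fx': 478.8251540037647, 'fy': 478.8251540037647, 'cx': 321.08096831532015, 'cy': 238.85468758826696, 'origin': array([ 0.44909135, -0.01526711,  1.21432915]), 'orientation': array([-2.21209358,  2.15449861, -0.12068666])}
```

View pics/top0.png

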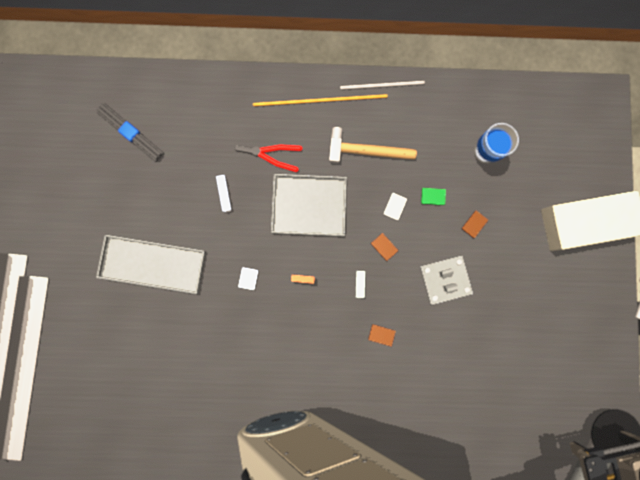

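View pics/scene0.png

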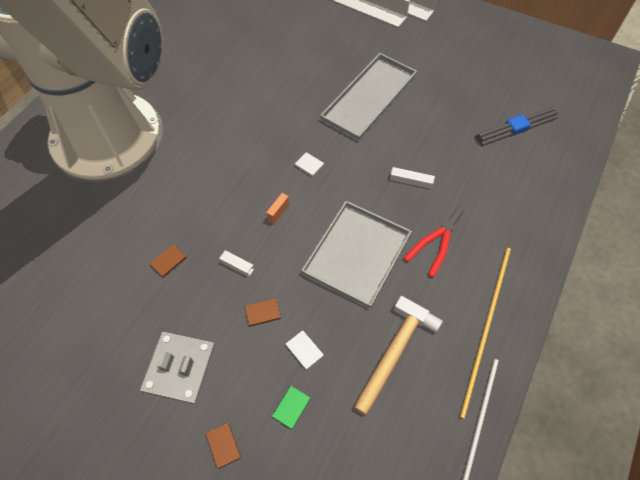

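Top view: the tubes are at (223,194) (longer) and (360,284). The bare steel plates are at (395,206) and (248,279). The copper spacer is at (303,280) and the jig at (446,280). The long tray is at (151,265) and the wide tray at (310,206).

Look-alikes for plate_a: brown at (384,246), (475,224) and (382,335), green at (433,196). For the tubes: the white rod at (382,85) and the long white bars at far left. I choose the bare steel plates and the hollow tubes, then check with a close crop.

```bash
cat > h.py <<'E'
import cv2,numpy as np
from scipy.spatial.transform import Rotation as R
def load(n,k=0):
    z=np.load(f"{n}{k}.npz"); return z['p'],z['d']
def cast(info,uv,z):
    uv=np.atleast_2d(np.asarray(uv,float)); c=np.c_[(uv[:,0]-info['cx'])/info['fx'],(uv[:,1]-info['cy'])/info['fy'],np.ones(len(uv))]
    w=R.from_rotvec(info['orientation']).apply(c); o=info['origin']; t=(z-o[2])/w[:,2]
    return o+w*t[:,None]
def rect(info,cnt,z):
    P=cast(info,cnt.reshape(-1,2),z)[:,:2]
    (c,s,a)=cv2.minAreaRect((P*1000).astype(np.float32)); 
    if s[0]<s[1]: s=s[::-1]; a+=90
    a=(a+90)%180-90
    return np.array(c)/1000,s,a   # angle (deg) of long side
E
python3 - <<'E'
from h import *; from station import r
p,d=load('top')
hsv=cv2.cvtColor(p,cv2.COLOR_RGB2HSV)
ims=[]
for (u,v) in [(223,194),(360,284),(395,206),(248,279),(303,280),(446,280)]:
    ims.append(cv2.resize(p[v-30:v+30,u-40:u+40],(266,200),interpolation=cv2.INTER_CUBIC))
cv2.imwrite('pics/crop0.png',np.vstack([np.hstack(ims[:3]),np.hstack(ims[3:])])[:,:,::-1])
for n in('top','scene'):
    p,d=load(n); info=r.camera_info(n); hsv=cv2.cvtColor(p,cv2.COLOR_RGB2HSV)
    for nm,m,z in (('white',((hsv[...,2]>200)&(hsv[...,1]<40)),None),('orange',((hsv[...,0]<22)&(hsv[...,1]>120)&(hsv[...,2]>175)),.036),('grey',((hsv[...,2]>115)&(hsv[...,1]<60)),.0)):
        m=m.astype(np.uint8)
        cs,_=cv2.findContours(m,cv2.RETR_EXTERNAL,cv2.CHAIN_APPROX_NONE)
        for c in cs:
            A=cv2.contourArea(c)
            if A<60 : continue
            cc=c.reshape(-1,2).mean(0)
            for zz in ([.01,.02] if nm=='white' else [z] if nm=='orange' else [.02,.008]):
                ce,s,a=rect(info,c,zz)
                if 10<min(s)<200 and max(s)<270 : print(n,nm,cc.round(),zz,ce.round(4),np.round(s,1),round(a,1),A)
E
```

```text
top white [360. 284.] 0.01 [ 0.449  -0.1372] [65.1 20.2] 1.1 206.5
top white [360. 284.] 0.02 [ 0.449  -0.1362] [64.5 20. ] 1.1 206.5
top white [248. 278.] 0.01 [0.4562 0.1443] [51.2 41.4] -9.8 309.5
top white [248. 278.] 0.02 [0.4561 0.143 ] [50.7 41.1] -9.8 309.5
top white [446. 280.] 0.01 [ 0.4657 -0.3546] [106.8  98. ] -74.0 1553.5
top white [446. 280.] 0.02 [ 0.4655 -0.3518] [106.   97.1] -74.0 1553.5
top white [152. 266.] 0.01 [0.4839 0.3819] [235.8 101.2] 82.3 3616.0
top white [152. 266.] 0.02 [0.4837 0.3786] [233.9 100.4] 82.3 3616.0
top white [395. 206.] 0.01 [ 0.6492 -0.2226] [61.6 41.5] -21.9 353.0
top white [395. 206.] 0.02 [ 0.6476 -0.2209] [61.1 41.1] -21.9 353.0
top white [598. 219.] 0.01 [ 0.6304 -0.751 ] [228.  112.9] -78.6 3535.0
top white [598. 219.] 0.02 [ 0.6289 -0.7448] [226.1 112. ] -78.6 3535.0
top white [309. 207.] 0.01 [ 0.6432 -0.0038] [181.  139.8] 89.2 3620.5
top white [309. 207.] 0.02 [ 0.6416 -0.0038] [179.5 138.7] 89.2 3620.5
top white [223. 193.] 0.01 [0.6706 0.2154] [94. 22.] 12.8 277.0
top white [223. 193.] 0.02 [0.6687 0.2135] [93.2 21.8] 12.8 277.
[... 3594 characters left out ...]
6 397.5
scene grey [369.  94.] 0.02 [0.4837 0.3828] [252.1 110.8] 82.2 3655.5
scene grey [369.  94.] 0.008 [0.4794 0.3937] [255.4 112.2] 82.2 3655.5
scene grey [ 5. 44.] 0.02 [-0.3995  0.0961] [83.7 22.4] -20.7 101.0
scene grey [ 5. 44.] 0.008 [-0.4153  0.1034] [84.8 22.6] -20.7 101.0
scene grey [631.  28.] 0.02 [0.9572 0.9051] [196.7  64.2] -78.0 747.0
scene grey [631.  28.] 0.008 [0.9591 0.9229] [199.3  65. ] -78.0 747.0
scene grey [417.   9.] 0.02 [0.464  0.7008] [86.8 50.5] -4.3 306.0
scene grey [417.   9.] 0.008 [0.4594 0.7159] [87.9 51.1] -4.3 306.0
scene grey [370.  10.] 0.02 [0.3558 0.648 ] [198.7  51.1] -2.8 733.0
scene grey [370.  10.] 0.008 [0.3498 0.6624] [201.3  51.8] -2.8 733.0
```

View pics/crop0.png

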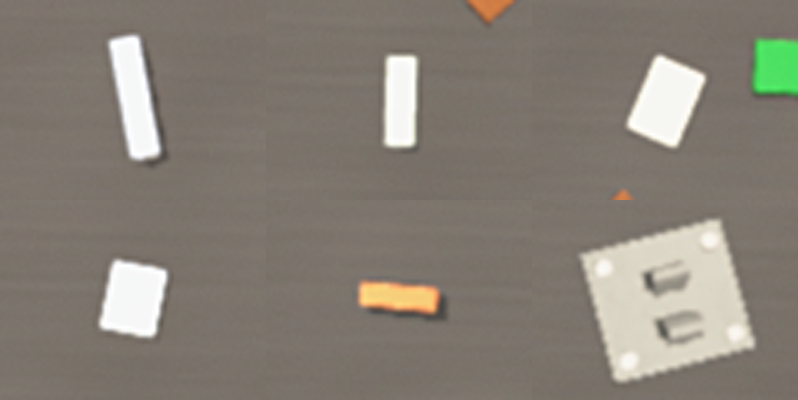

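The crop confirms the picks: white steel tubes, bare steel plates, copper spacer. The jig's gap runs along about 106° in world. Next is a helper that gives the deltas from the current pose.

```bash
cat >> h.py <<'E'
def delta(x,y,z,yaw_deg):
    # yaw_deg: wanted angle of tool x (mod 180); jaws open along yaw+90
    from station import r
    s=r.read_state(); M=R.from_rotvec(s['eef_rot']).as_matrix()
    yaw=np.degrees(np.arctan2(M[1,0],M[0,0])); 
    dt=(yaw_deg-yaw+90)%180-90
    c,sn=np.cos(np.radians(yaw_deg)),np.sin(np.radians(yaw_deg))
    out=[]
    for t in (dt, dt-180*np.sign(dt)):
        D=R.from_matrix(np.array([[np.cos(np.radians(yaw+t)),np.sin(np.radians(yaw+t)),0],[np.sin(np.radians(yaw+t)),-np.cos(np.radians(yaw+t)),0],[0,0,-1]]))
        out.append((D*R.from_matrix(M).inv()).as_rotvec().round(3))
    print('t',round(s['time_s'],2),'yaw',yaw.round(1),'q6',s['q'][5].round(2),'tilt',np.degrees(np.arccos(-M[2,2])).round(2),'gap mm',round(s['finger_gap']*92,1),'F',s['contact_force'].round(1))
    print('pos',s['eef_pos'].round(4),'shift',(np.array([x,y,z])-s['eef_pos']).round(4),'turn',out)
E
python3 -c "from h import *;delta(.458,.0055,.12,-3.9)"
```

```text
t 0.1 yaw 13.0 q6 -0.0 tilt 0.07 gap mm 91.6 F [-1.  -0.6  0.5]
pos [ 0.1404 -0.6086  0.2062] shift [ 0.3176  0.6141 -0.0862] turn [array([-0.001, -0.   , -0.295]), array([ 0.000e+00, -2.000e-03,  2.847e+00])]
```

Call:
carry_out([
  [0,[0.318,0.614,-0.04],[0,0,-0.295]],
  [0,[0.318,0.614,-0.04],[0,0,-0.295]],
  [0,[0.318,0.614,-0.04],[0,0,-0.295]],
  [0,[0.318,0.614,-0.04],[0,0,-0.295]],
  [0,[0.318,0.614,-0.04],[0,0,-0.295]],
  [0,[0.318,0.614,-0.04],[0,0,-0.295]],
  [0,[0.318,0.614,-0.04],[0,0,-0.295]],
  [0,[0.318,0.614,-0.04],[0,0,-0.295]],
])

```text
time_s: 0.9
eef_pos: [0.3243, -0.2525, 0.1833]
eef_rot: [-3.139, 0.108, -0.0]
contact_force: [1.3, -0.5, -0.0]
finger_gap: 1.003
```

```bash
python3 -c "from h import *;delta(.458,.0055,.12,-3.9)"
```

```text
t 0.9 yaw -3.9 q6 0.97 tilt 0.07 gap mm 92.3 F [ 1.3 -0.5 -0. ]
pos [ 0.3243 -0.2525  0.1833] shift [ 0.1337  0.258  -0.0633] turn [array([-0.001,  0.   ,  0.001]), array([ 0.000e+00,  2.000e-03, -3.141e+00])]
```

Call:
carry_out([
  [0,[0.134,0.258,-0.08],[0,0,0]],
  [0,[0.134,0.258,-0.08],[0,0,0]],
  [0,[0.134,0.258,-0.08],[0,0,0]],
  [0,[0.134,0.258,-0.08],[0,0,0]],
  [0,[0.134,0.258,-0.08],[0,0,0]],
  [0,[0.134,0.258,-0.08],[0,0,0]],
  [0,[0.134,0.258,-0.08],[0,0,0]],
  [0,[0.134,0.258,-0.08],[0,0,0]],
])

```text
time_s: 1.7
eef_pos: [0.458, 0.0065, 0.1027]
eef_rot: [-3.139, 0.103, 0.002]
contact_force: [-0.5, -0.3, -0.5]
finger_gap: 0.998
```

```bash
python3 - <<'E'
from h import *;delta(.458,.0055,.023,-3.9)
from station import r
for n in("scene","top"):
    p,d=r.read_camera(n); cv2.imwrite(f"pics/{n}1.png",p[:,:,::-1]); np.savez(f"{n}1.npz",p=p,d=d)
cv2.imwrite('pics/c1.png',cv2.resize(load('scene',1)[0][100:300,150:400],(750,600))[:,:,::-1])
E
```

```text
t 1.7 yaw -3.8 q6 1.65 tilt 0.1 gap mm 91.8 F [-0.5 -0.3 -0.5]
pos [0.458  0.0065 0.1027] shift [ 0.     -0.001  -0.0797] turn [array([-0.001, -0.001, -0.002]), array([ 2.000e-03, -2.000e-03,  3.139e+00])]
```

View pics/c1.png

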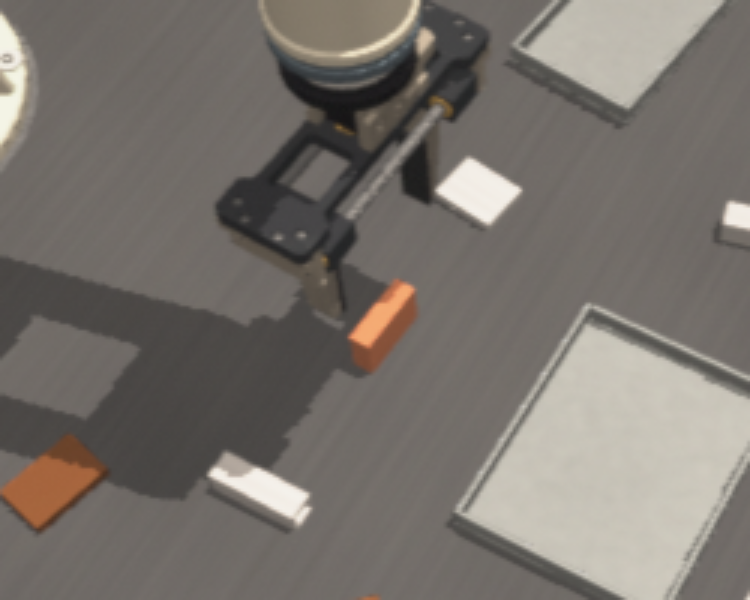

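The crop shows the open jaws above the spacer (crop (385,325)), aligned with it. Descending.

Call:
carry_out([
  [0,[0,-0.001,-0.04],[0,0,0]],
  [0,[0,-0.001,-0.065],[0,0,0]],
  [0,[0,-0.001,-0.078],[0,0,0]],
  [0,[0,-0.001,-0.079],[0,0,0]],
  [255,[0,-0.001,-0.079],[0,0,0]],
  [255,[0,-0.001,-0.079],[0,0,0]],
  [255,[0,-0.001,-0.079],[0,0,0]],
  [255,[0,-0.001,-0.079],[0,0,0]],
])

```text
time_s: 2.6
eef_pos: [0.4582, 0.0037, 0.025]
eef_rot: [-3.139, 0.108, -0.001]
contact_force: [0.1, 0.1, 0.1]
finger_gap: 0.675
```

Call:
carry_out([
  [255,[0,0,0],[0,0,0]],
  [255,[0,0,0],[0,0,0]],
  [255,[0,0,0],[0,0,0]],
])

```text
time_s: 2.9
eef_pos: [0.4584, 0.0038, 0.0252]
eef_rot: [-3.139, 0.108, -0.002]
contact_force: [-0.5, 0.3, 1.4]
finger_gap: 0.594
```

```bash
python3 -c "from h import *;delta(.4645,-.3565,.10,16)"
```

```text
t 2.9 yaw -3.9 q6 1.64 tilt 0.09 gap mm 54.7 F [-0.5  0.3  1.4]
pos [0.4584 0.0038 0.0252] shift [ 0.0061 -0.3603  0.0748] turn [array([-0.001,  0.001,  0.348]), array([ 2.000e-03,  2.000e-03, -2.794e+00])]
```

Gripped at about 55 mm. Lifting, then carrying to the jig.

Call:
carry_out([
  [255,[0,0,0.05],[0,0,0]],
  [255,[0,0,0.085],[0,0,0]],
  [255,[0.006,-0.36,0.085],[0,0,0.348]],
  [255,[0.006,-0.36,0.085],[0,0,0.348]],
  [255,[0.006,-0.36,0.085],[0,0,0.348]],
  [255,[0.006,-0.36,0.085],[0,0,0.348]],
  [255,[0.006,-0.36,0.085],[0,0,0.348]],
  [255,[0.006,-0.36,0.085],[0,0,0.348]],
])

```text
time_s: 3.7
eef_pos: [0.4625, -0.2832, 0.1098]
eef_rot: [-3.109, -0.437, -0.001]
contact_force: [0.5, 0.0, -3.0]
finger_gap: 0.595
```

Call:
carry_out([
  [255,[0.002,-0.15,0],[0,0,0]],
  [255,[0.002,-0.15,0],[0,0,0]],
])

```text
time_s: 3.9
eef_pos: [0.4633, -0.3831, 0.1094]
eef_rot: [-3.108, -0.437, 0.001]
contact_force: [1.2, -0.2, -3.7]
finger_gap: 0.594
```

```bash
python3 -c "from h import *;delta(.4645,-.3565,.10,16)"
```

```text
t 3.9 yaw 16.0 q6 0.6 tilt 0.15 gap mm 54.7 F [ 1.2 -0.2 -3.7]
pos [ 0.4633 -0.3831  0.1094] shift [ 0.0012  0.0266 -0.0094] turn [array([-0.002, -0.001,  0.   ]), array([-1.000e-03,  4.000e-03, -3.142e+00])]
```

Call:
carry_out([
  [255,[0.001,0.0266,-0.03],[0,0,0]],
  [255,[0.001,0.0266,-0.03],[0,0,0]],
  [255,[0.001,0.0266,-0.03],[0,0,0]],
])

```text
time_s: 4.2
eef_pos: [0.4633, -0.356, 0.0782]
eef_rot: [-3.107, -0.437, 0.004]
contact_force: [0.0, 0.7, -3.0]
finger_gap: 0.595
```

```bash
python3 - <<'E'
from h import *;delta(.4645,-.3565,.033,16)
from station import r
for n in("scene","top"):
    p,d=r.read_camera(n); cv2.imwrite(f"pics/{n}2.png",p[:,:,::-1]); np.savez(f"{n}2.npz",p=p,d=d)
a=cv2.resize(load('scene',2)[0][300:450,100:260],(400,375)); b=cv2.resize(load('top',2)[0][240:320,400:485],(400,375))
cv2.imwrite('pics/c2.png',np.hstack([a,b])[:,:,::-1])
E
```

```text
t 4.2 yaw 16.0 q6 0.63 tilt 0.29 gap mm 54.7 F [ 0.   0.7 -3. ]
pos [ 0.4633 -0.356   0.0782] shift [ 0.0012 -0.0005 -0.0452] turn [array([-0.004, -0.003, -0.   ]), array([ 0.005, -0.006,  3.141])]
```

View pics/c2.png

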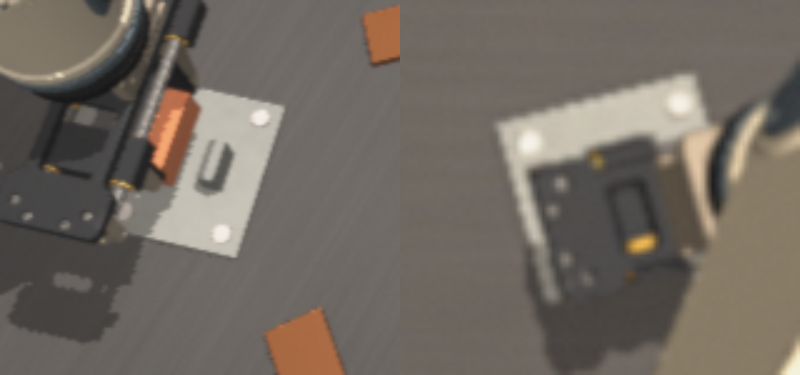

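Left crop: the spacer is level and parallel to the uprights, above the gap. Descending with the force watched.

Call:
carry_out([
  [255,[0.001,-0.0005,-0.015],[-0.004,-0.003,0]],
  [255,[0.001,-0.0005,-0.025],[-0.004,-0.003,0]],
  [255,[0.001,-0.0005,-0.033],[-0.004,-0.003,0]],
  [255,[0.001,-0.0005,-0.038],[-0.004,-0.003,0]],
])

```text
time_s: 4.7
eef_pos: [0.4657, -0.3571, 0.0413]
eef_rot: [3.109, 0.438, 0.003]
contact_force: [0.3, 0.1, -3.2]
finger_gap: 0.595
```

Call:
carry_out([
  [255,[0,0,-0.004],[0,0,0]],
  [255,[0,0,-0.008],[0,0,0]],
  [255,[0,0,-0.008],[0,0,0]],
])

```text
time_s: 5.0
eef_pos: [0.4659, -0.3572, 0.0333]
eef_rot: [3.108, 0.438, 0.004]
contact_force: [-0.5, -0.2, -2.8]
finger_gap: 0.599
```

```bash
python3 -c "from h import *;delta(.4645,-.3565,.033,16)"
```

```text
t 5.0 yaw 16.1 q6 0.63 tilt 0.19 gap mm 55.1 F [-0.5 -0.2 -2.8]
pos [ 0.4659 -0.3572  0.0333] shift [-0.0014  0.0007 -0.0003] turn [array([ 0.002,  0.003, -0.001]), array([-4.000e-03,  3.000e-03,  3.141e+00])]
```

Call:
carry_out([
  [255,[0,0,-0.001],[0,0,0]],
  [40,[0,0,0],[0,0,0]],
  [40,[0,0,0],[0,0,0]],
  [40,[0,0,0],[0,0,0]],
  [40,[0,0,0.002],[0,0,0]],
  [40,[0,0,0.02],[0,0,0]],
  [40,[0,0,0.06],[0,0,0]],
  [40,[0,0,0.08],[0,0,0]],
])

```text
time_s: 5.8
eef_pos: [0.4668, -0.3579, 0.1159]
eef_rot: [3.107, 0.438, 0.006]
contact_force: [1.2, 0.0, 0.4]
finger_gap: 0.841
```

```bash
python3 -c "from h import *;delta(.648,-.224,.11,68.1)"
```

```text
t 5.8 yaw 16.1 q6 0.63 tilt 0.33 gap mm 77.4 F [1.2 0.  0.4]
pos [ 0.4668 -0.3579  0.1159] shift [ 0.1812  0.1339 -0.0059] turn [array([0.001, 0.006, 0.908]), array([ 7.000e-03, -1.000e-03, -2.233e+00])]
```

Now plate_a, gripped across its 60 mm length so that the turn stays small.

Call:
carry_out([
  [0,[0.181,0.134,-0.006],[0.001,0.006,0.908]],
  [0,[0.181,0.134,-0.006],[0.001,0.006,0.908]],
  [0,[0.181,0.134,-0.006],[0.001,0.006,0.908]],
  [0,[0.181,0.134,-0.006],[0.001,0.006,0.908]],
  [0,[0.181,0.134,-0.006],[0.001,0.006,0.908]],
  [0,[0.181,0.134,-0.006],[0.001,0.006,0.908]],
  [0,[0.181,0.134,-0.006],[0.001,0.006,0.908]],
  [0,[0.181,0.134,-0.006],[0.001,0.006,0.908]],
])

```text
time_s: 6.6
eef_pos: [0.6474, -0.224, 0.1097]
eef_rot: [-2.607, -1.753, 0.001]
contact_force: [-0.1, -0.2, -0.2]
finger_gap: 0.997
```

```bash
python3 - <<'E'
from h import *;delta(.648,-.224,.0195,68.1)
from station import r
for n in("scene","top"):
    p,d=r.read_camera(n); np.savez(f"{n}3.npz",p=p,d=d)
a=cv2.resize(load('scene',3)[0][260:480,100:380],(763,600))
cv2.imwrite('pics/c3.png',a[:,:,::-1])
E
```

```text
t 6.6 yaw 67.8 q6 0.05 tilt 0.03 gap mm 91.7 F [-0.1 -0.2 -0.2]
pos [ 0.6474 -0.224   0.1097] shift [ 0.0006 -0.     -0.0902] turn [array([ 0.   , -0.001,  0.005]), array([-1.000e-03, -0.000e+00, -3.137e+00])]
```

View pics/c3.png

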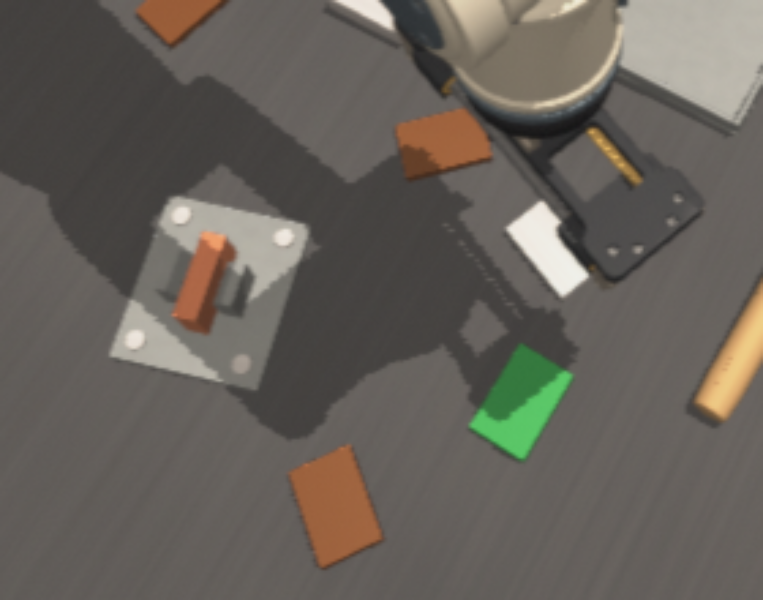

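The crop shows the spacer seated in the gap, sticking out equally (crop (205,280)), and the jaws over the bare steel plate (crop (545,250)).

Call:
carry_out([
  [0,[0.001,0,-0.045],[0,0,0.005]],
  [0,[0.001,0,-0.075],[0,0,0.005]],
  [0,[0.001,0,-0.089],[0,0,0.005]],
  [0,[0.001,0,-0.09],[0,0,0.005]],
  [255,[0.001,0,-0.09],[0,0,0.005]],
  [255,[0.001,0,-0.09],[0,0,0.005]],
  [255,[0.001,0,-0.09],[0,0,0.005]],
  [255,[0.001,0,-0.09],[0,0,0.005]],
])

```text
time_s: 7.5
eef_pos: [0.6489, -0.2246, 0.0211]
eef_rot: [2.602, 1.759, 0.001]
contact_force: [0.5, 0.1, -0.9]
finger_gap: 0.674
```

Call:
carry_out([
  [255,[0,0,0],[0,0,0]],
  [255,[0,0,0],[0,0,0]],
  [255,[0,0,0.04],[0,0,0]],
  [255,[0,0,0.08],[0,0,0]],
])

```text
time_s: 7.9
eef_pos: [0.6478, -0.2242, 0.1007]
eef_rot: [-2.602, -1.759, 0.002]
contact_force: [0.5, -0.4, 0.6]
finger_gap: 0.327
```

```bash
python3 -c "from h import *;delta(.643,-.049,.10,89.2)"
```

```text
t 7.9 yaw 68.1 q6 0.05 tilt 0.09 gap mm 30.0 F [ 0.5 -0.4  0.6]
pos [ 0.6478 -0.2242  0.1007] shift [-0.0048  0.1752 -0.0007] turn [array([ 0.   , -0.002,  0.368]), array([-2.000e-03, -0.000e+00, -2.774e+00])]
```

Call:
carry_out([
  [0,[0,0,0.06],[0,0,0]],
  [0,[0.0,-0.05,0.08],[0,0,0]],
])

```text
time_s: 8.1
eef_pos: [0.6498, -0.2643, 0.1814]
eef_rot: [2.598, 1.763, 0.004]
contact_force: [1.0, -0.6, 0.5]
finger_gap: 0.478
```

```bash
python3 - <<'E'
from h import *;delta(.648,-.224,.0195,68.1)
from station import r
for n in("scene","top"):
    p,d=r.read_camera(n); np.savez(f"{n}4.npz",p=p,d=d)
a=cv2.resize(load('scene',4)[0][260:480,200:480],(400,314));b=cv2.resize(load('top',4)[0][130:270,320:480],(400,314))
cv2.imwrite('pics/c4.png',np.hstack([a,b])[:,:,::-1])
E
```

```text
t 8.1 yaw 68.3 q6 -0.01 tilt 0.15 gap mm 44.0 F [ 1.  -0.6  0.5]
pos [ 0.6498 -0.2643  0.1814] shift [-0.0018  0.0403 -0.1619] turn [array([-0.   ,  0.003, -0.004]), array([-0.004, -0.   ,  3.138])]
```

View pics/c4.png

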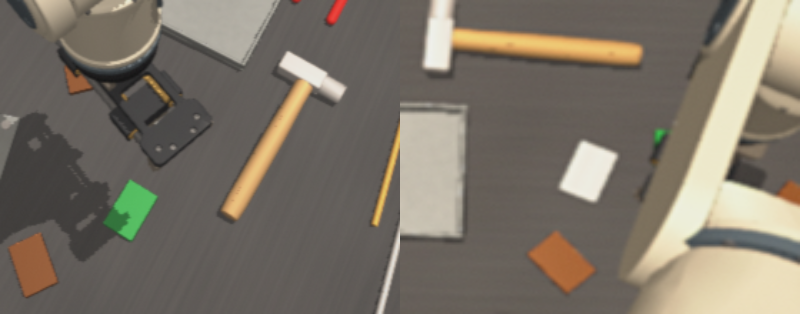

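The top crop shows the plate still lying there at crop (588,170). I lifted before the fingers had clamped. Remeasuring it.

```bash
python3 - <<'E'
from h import *; from station import r
p,d=load('top',4); info=r.camera_info('top'); hsv=cv2.cvtColor(p,cv2.COLOR_RGB2HSV)
m=((hsv[...,2]>200)&(hsv[...,1]<40)).astype(np.uint8)
for c in cv2.findContours(m,0,1)[0]:
    if 250<cv2.contourArea(c)<450: print(c.reshape(-1,2).mean(0),rect(info,c,.01))
E
```

```text
[247.77777778 278.15873016] (array([0.45661252, 0.14396027]), (48.97128677368164, 39.26457977294922), -8.99957275390625)
[394.92424242 205.98484848] (array([ 0.64931464, -0.22287302]), (59.28888702392578, 39.10431671142578), -22.159080505371094)
[222.95  192.525] (array([0.67087787, 0.21532718]), (91.49686431884766, 20.64975357055664), 12.897884368896484)
```

Call:
carry_out([
  [0,[-0.0015,0.04,-0.05],[0,0.003,-0.004]],
  [0,[-0.0015,0.04,-0.1],[0,0.003,-0.004]],
  [0,[-0.0015,0.04,-0.14],[0,0.003,-0.004]],
  [0,[-0.0015,0.04,-0.155],[0,0.003,-0.004]],
  [0,[-0.0015,0.04,-0.162],[0,0.003,-0.004]],
  [0,[-0.0015,0.04,-0.163],[0,0.003,-0.004]],
  [255,[-0.0015,0.04,-0.163],[0,0.003,-0.004]],
  [255,[-0.0015,0.04,-0.163],[0,0.003,-0.004]],
])

```text
time_s: 9.0
eef_pos: [0.6502, -0.2325, 0.0213]
eef_rot: [2.601, 1.747, 0.003]
contact_force: [-0.2, 0.3, -0.4]
finger_gap: 0.85
```

Call:
carry_out([
  [255,[0,0,0],[0,0,0]],
  [255,[0,0,0],[0,0,0]],
  [255,[0,0,0],[0,0,0]],
  [255,[0,0,0],[0,0,0]],
  [255,[0,0,0],[0,0,0]],
  [255,[0,0,0],[0,0,0]],
])

```text
time_s: 9.6
eef_pos: [0.6502, -0.2325, 0.0212]
eef_rot: [2.601, 1.747, 0.003]
contact_force: [0.3, 0.2, -0.2]
finger_gap: 0.327
```

```bash
python3 - <<'E'
from h import *
from station import r
p,d=r.read_camera("scene"); delta(.648,-.224,.0195,68.1)
cv2.imwrite('pics/c5.png',cv2.resize(p[260:420,220:400],(720,600))[:,:,::-1])
E
```

```text
t 9.65 yaw 67.8 q6 0.05 tilt 0.49 gap mm 26.3 F [-0.  -0.3  0.3]
pos [ 0.6502 -0.2325  0.0212] shift [-0.0022  0.0085 -0.0017] turn [array([0.006, 0.006, 0.005]), array([ 0.01 , -0.009, -3.136])]
```

View pics/c5.png

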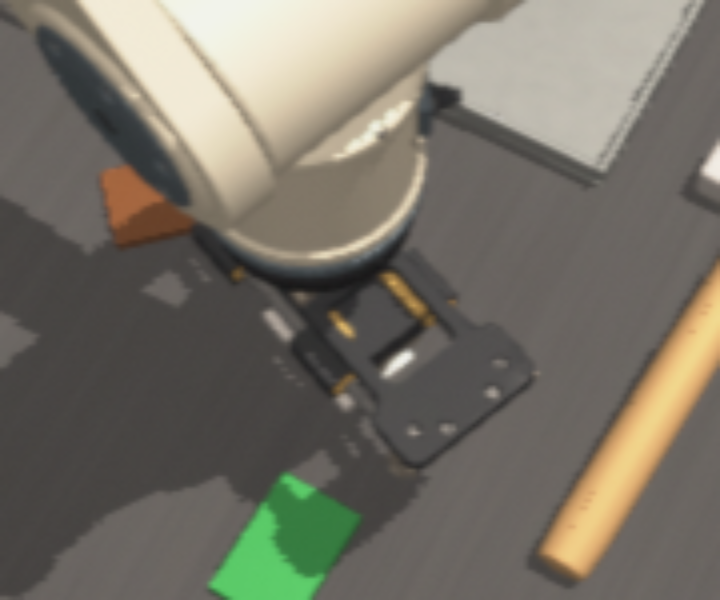

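Call:
carry_out([
  [0,[0,0,0],[0,0,0]],
  [0,[-0.001,0.0,0.05],[0.006,0.006,0.005]],
  [0,[-0.002,-0.04,0.1],[0.006,0.006,0.005]],
  [0,[-0.002,-0.09,0.1],[0.006,0.006,0.005]],
  [0,[-0.002,-0.14,0.1],[0.006,0.006,0.005]],
  [0,[-0.002,-0.14,0.1],[0.006,0.006,0.005]],
  [0,[-0.002,-0.14,0.1],[0.006,0.006,0.005]],
  [0,[-0.002,-0.14,0.1],[0.006,0.006,0.005]],
])

```text
time_s: 10.45
eef_pos: [0.6478, -0.3714, 0.1205]
eef_rot: [-2.602, -1.757, -0.0]
contact_force: [0.4, 0.1, 0.1]
finger_gap: 0.956
```

```bash
python3 - <<'E'
from h import *; from station import r
p,d=r.read_camera("scene"); np.savez('scene6.npz',p=p,d=d)
a=cv2.resize(p[240:440,180:420],(720,600)); cv2.imwrite('pics/c6.png',a[:,:,::-1])
p,d=r.read_camera("top"); np.savez('top6.npz',p=p,d=d)
delta(.648,-.224,.0195,68.1)
info=r.camera_info('top'); hsv=cv2.cvtColor(p,cv2.COLOR_RGB2HSV)
m=((hsv[...,2]>200)&(hsv[...,1]<40)).astype(np.uint8)
for c in cv2.findContours(m,0,1)[0]:
    if 200<cv2.contourArea(c)<450: print(c.reshape(-1,2).mean(0),rect(info,c,.01))
E
```

```text
t 10.55 yaw 68.1 q6 -0.14 tilt 0.08 gap mm 91.7 F [ 0.  -0.  -0.3]
pos [ 0.6482 -0.3706  0.1207] shift [-0.0002  0.1466 -0.1012] turn [array([-0.001, -0.001, -0.001]), array([ 1.000e-03, -2.000e-03,  3.141e+00])]
[247.80952381 278.14285714] (array([0.45673502, 0.1437357 ]), (48.70858383178711, 38.74435043334961), -9.174629211425781)
[499.41904762 214.51428571] (array([ 0.63778912, -0.48540244]), (94.76214599609375, 55.30282974243164), -70.78804397583008)
[394.93939394 206.        ] (array([ 0.64921985, -0.22283441]), (58.865203857421875, 39.10431671142578), -22.159080505371094)
[223.     192.5125] (array([0.67114404, 0.21526793]), (91.00457763671875, 20.415481567382812), 12.897867202758789)
[335.31578947 144.30263158] (array([ 0.80788055, -0.06701567]), (87.10675048828125, 23.624547958374023), -2.7425537109375)
```

View pics/c6.png

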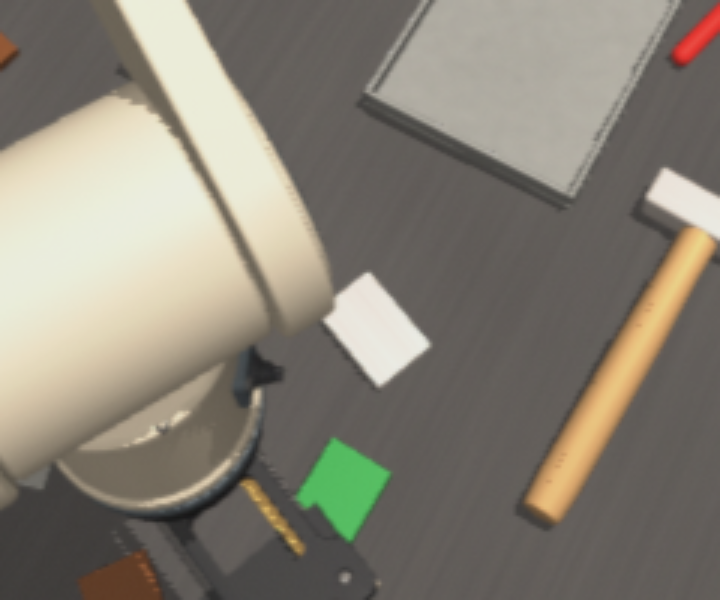

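The plate hasn't moved, so the fingertips passed above it. They ride higher than the readings imply. I'll go down at the plate in small steps and feel for the bench.

Call:
carry_out([
  [0,[0,0.05,0],[0,0,0]],
  [0,[0,0.1,0],[0,0,0]],
  [0,[0,0.1466,0],[0,0,0]],
  [0,[0,0.1466,-0.04],[0,0,0]],
  [0,[0,0.1466,-0.07],[0,0,0]],
  [0,[0,0.1466,-0.09],[0,0,0]],
  [0,[0,0.1466,-0.1],[0,0,0]],
  [0,[0,0.1466,-0.1],[0,0,0]],
])

```text
time_s: 11.35
eef_pos: [0.6473, -0.2227, 0.0194]
eef_rot: [-2.598, -1.759, 0.002]
contact_force: [-0.1, 0.3, 1.1]
finger_gap: 0.998
```

Call:
carry_out([
  [0,[0,0,-0.002],[0,0,0]],
  [0,[0,0,-0.002],[0,0,0]],
])

```text
time_s: 11.55
eef_pos: [0.6478, -0.2226, 0.0183]
eef_rot: [-2.599, -1.76, 0.001]
contact_force: [-0.2, -0.1, 0.7]
finger_gap: 1.0
```

```bash
python3 - <<'E'
from h import *; from station import r
delta(.648,-.224,.0195,68.1)
p,d=r.read_camera("scene"); np.savez('scene7.npz',p=p,d=d)
a=cv2.resize(p[270:420,210:390],(720,600)); cv2.imwrite('pics/c7.png',a[:,:,::-1])
E
```

```text
t 11.55 yaw 68.2 q6 0.05 tilt 0.15 gap mm 92.0 F [-0.2 -0.1  0.7]
pos [ 0.6478 -0.2226  0.0183] shift [ 0.0002 -0.0014  0.0012] turn [array([-0.002, -0.002, -0.002]), array([ 3.00e-03, -3.00e-03,  3.14e+00])]
```

View pics/c7.png

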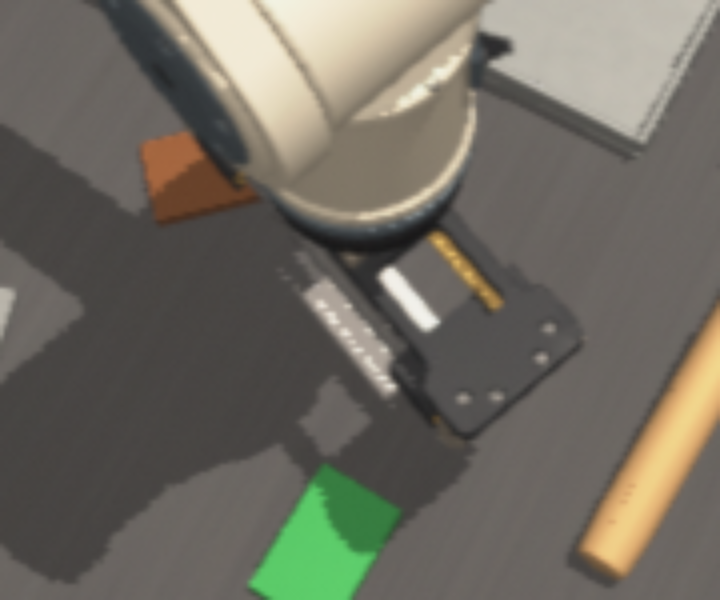

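Call:
carry_out([
  [0,[0,-0.001,-0.002],[0,0,0]],
  [0,[0,-0.001,-0.003],[0,0,0]],
])

```text
time_s: 11.8
eef_pos: [0.6483, -0.2242, 0.0161]
eef_rot: [-2.6, -1.76, -0.0]
contact_force: [0.1, -0.4, 0.3]
finger_gap: 1.004
```

Call:
carry_out([
  [0,[0,0,-0.002],[0,0,0]],
  [0,[0,0,-0.003],[0,0,0]],
])

```text
time_s: 12.0
eef_pos: [0.6483, -0.2243, 0.0131]
eef_rot: [-2.601, -1.76, -0.0]
contact_force: [0.3, -0.3, 0.2]
finger_gap: 1.003
```

Call:
carry_out([
  [0,[0,0,-0.002],[0,0,0]],
  [0,[0,0,-0.002],[0,0,0]],
])

```text
time_s: 12.2
eef_pos: [0.6481, -0.2243, 0.0107]
eef_rot: [-2.6, -1.76, 0.0]
contact_force: [-0.1, 0.1, -0.7]
finger_gap: 1.003
```

Call:
carry_out([
  [0,[0,0,-0.002],[0,0,0]],
  [0,[0,0,-0.002],[0,0,0]],
])

```text
time_s: 12.4
eef_pos: [0.6479, -0.2242, 0.0083]
eef_rot: [-2.6, -1.76, 0.001]
contact_force: [0.0, 0.3, -0.6]
finger_gap: 1.0
```

Call:
carry_out([
  [255,[0,0,0],[0,0,0]],
  [255,[0,0,0],[0,0,0]],
  [255,[0,0,0],[0,0,0]],
  [255,[0,0,0],[0,0,0]],
  [255,[0,0,0],[0,0,0]],
  [255,[0,0,0],[0,0,0]],
  [255,[0,0,0],[0,0,0]],
])

```text
time_s: 13.1
eef_pos: [0.6478, -0.2241, 0.0083]
eef_rot: [-2.6, -1.76, 0.001]
contact_force: [1.2, 0.7, 0.5]
finger_gap: 0.415
```

```bash
python3 - <<'E'
from h import *; from station import r
delta(.648,-.224,.0195,68.1)
ps={}
for n in ('scene','top'):
    p,d=r.read_camera(n); np.savez(f'{n}8.npz',p=p,d=d)
def world(n,k):
    p,d=load(n,k); info=r.camera_info(n); v,u=np.mgrid[:480,:640]
    c=np.stack([(u-info['cx'])/info['fx']*d,(v-info['cy'])/info['fy']*d,d],-1)
    return p,(R.from_rotvec(info['orientation']).apply(c.reshape(-1,3))+info['origin']).reshape(480,640,3)
# gripper black plate top: dark pixels near TCP
for n,k,t in (('scene',2,(.4633,-.356,.0782)),('scene',3,(.6474,-.224,.1097)),('scene',7,(.6478,-.2226,.0183)),('scene',8,(.648,-.224,.0083))):
    p,W=world(n,k); dist=np.hypot(W[...,0]-t[0],W[...,1]-t[1])
    m=(p.max(2)<75)&(dist<.13)&(W[...,2]>t[2]+.04)
    z=W[...,2][m]-t[2]; h,e=np.histogram(z,bins=np.arange(.04,.2,.005)); print(n,k,m.sum(),dict(zip(e[:-1].round(3),h)))
p,W=world('top',0)
for nm,(u,v) in dict(plate_a=(395,206),plate_b=(248,279),tb=(360,284),ta=(223,194),sp=(303,280),brown=(384,246),bench=(330,320),bench2=(400,170),green=(433,196),wt=(310,206)).items(): print(nm,W[v-1:v+2,u-1:u+2,2].mean().round(4))
p,d=load('scene',8); cv2.imwrite('pics/c8.png',cv2.resize(p[270:420,210:390],(720,600))[:,:,::-1])
E
```

```text
t 13.1 yaw 68.2 q6 0.04 tilt 0.12 gap mm 38.2 F [1.2 0.7 0.5]
pos [ 0.6478 -0.2241  0.0083] shift [0.0002 0.0001 0.0112] turn [array([-0.002, -0.001, -0.001]), array([ 2.00e-03, -2.00e-03,  3.14e+00])]
scene 2 4049 {np.float64(0.04): np.int64(10), np.float64(0.045): np.int64(6), np.float64(0.05): np.int64(7), np.float64(0.055): np.int64(7), np.float64(0.06): np.int64(6), np.float64(0.065): np.int64(2), np.float64(0.07): np.int64(3), np.float64(0.075): np.int64(0), np.float64(0.08): np.int64(0), np.float64(0.085): np.int64(0), np.float64(0.09): np.int64(0), np.float64(0.095): np.int64(6), np.float64(0.1): np.int64(32), np.float64(0.105): np.int64(53), np.float64(0.11): np.int64(67), np.float64(0.115): np.int64(479), np.float64(0.12): np.int64(147), np.float64(0.125): np.int64(70), np.float64(0.13): np.int64(257), np.float64(0.135): np.int64(1711), np.float64(0.14): np.int64(192), np.float64(0.145): np.int64(5), np.float64(0.15): np.int64(4), np.float64(0.155): np.int64(0), np.float64(0.16): np.int64(0), np.float64(0.165): np.int64(0), np.float64(0.17): np.int64(0), np.float64(0.175): 
[... 2541 characters left out ...]
.float64(0.105): np.int64(38), np.float64(0.11): np.int64(55), np.float64(0.115): np.int64(161), np.float64(0.12): np.int64(50), np.float64(0.125): np.int64(20), np.float64(0.13): np.int64(74), np.float64(0.135): np.int64(159), np.float64(0.14): np.int64(13), np.float64(0.145): np.int64(0), np.float64(0.15): np.int64(0), np.float64(0.155): np.int64(0), np.float64(0.16): np.int64(0), np.float64(0.165): np.int64(0), np.float64(0.17): np.int64(0), np.float64(0.175): np.int64(0), np.float64(0.18): np.int64(0), np.float64(0.185): np.int64(38), np.float64(0.19): np.int64(84)}
plate_a 0.0093
plate_b 0.009
tb 0.0189
ta 0.0196
sp 0.0343
brown 0.0097
bench -0.0004
bench2 -0.0003
green 0.0094
wt 0.0035
```

View pics/c8.png

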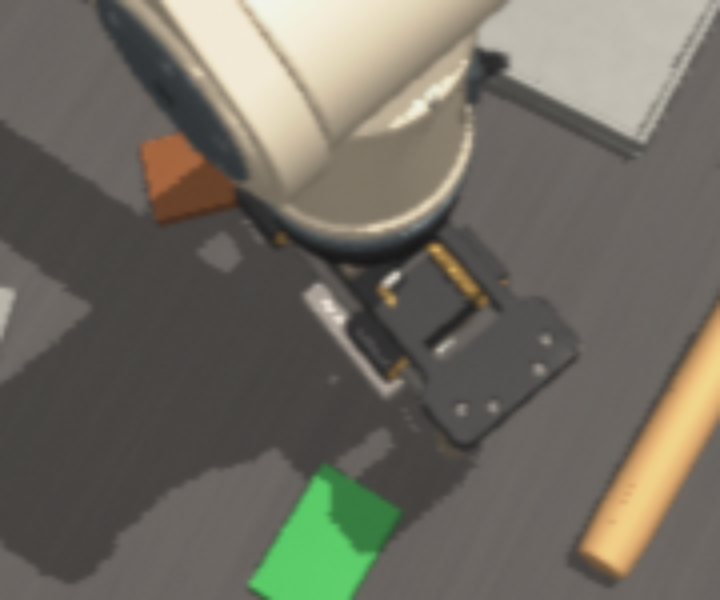

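```bash
python3 - <<'E'
from h import *; from station import r
n='scene'; k=1
p,d=load(n,k); info=r.camera_info(n); v,u=np.mgrid[:480,:640]
c=np.stack([(u-info['cx'])/info['fx']*d,(v-info['cy'])/info['fy']*d,d],-1)
W=(R.from_rotvec(info['orientation']).apply(c.reshape(-1,3))+info['origin']).reshape(480,640,3)
for vv in range(180,214,3): print(vv,[tuple(W[vv,uu].round(3)) for uu in (255,259,263)])
print([ (vv,tuple(W[vv,290].round(3))) for vv in range(150,172,3)])
E
```

```text
180 [(np.float64(0.483), np.float64(-0.078), np.float64(0.24)), (np.float64(0.485), np.float64(-0.071), np.float64(0.232)), (np.float64(0.486), np.float64(-0.061), np.float64(0.221))]
183 [(np.float64(0.484), np.float64(-0.08), np.float64(0.235)), (np.float64(0.483), np.float64(-0.07), np.float64(0.221)), (np.float64(0.486), np.float64(-0.063), np.float64(0.215))]
186 [(np.float64(0.484), np.float64(-0.081), np.float64(0.228)), (np.float64(0.484), np.float64(-0.072), np.float64(0.215)), (np.float64(0.486), np.float64(-0.064), np.float64(0.206))]
189 [(np.float64(0.484), np.float64(-0.083), np.float64(0.222)), (np.float64(0.483), np.float64(-0.072), np.float64(0.206)), (np.float64(0.465), np.float64(-0.04), np.float64(0.152))]
192 [(np.float64(0.481), np.float64(-0.081), np.float64(0.208)), (np.float64(0.465), np.float64(-0.052), np.float64(0.159)), (np.float64(0.464), np.float64(-0.041), np.float64(0.143))]
195 [(np.float64(0.48), np.float64(-0.082), np.float64(0.2)), (np.float64(0.465), np.float64(-0.054), np.float64(0.152)), (np.float64(0.465), np.float64(-0.044), np.float64(0.138)
[... 940 characters left out ...]
4(0.414), np.float64(-0.018), np.float64(-0.001)), (np.float64(0.421), np.float64(-0.014), np.float64(-0.001)), (np.float64(0.43), np.float64(-0.012), np.float64(0.003))]
[(150, (np.float64(0.468), np.float64(0.052), np.float64(0.163))), (153, (np.float64(0.468), np.float64(0.051), np.float64(0.155))), (156, (np.float64(0.469), np.float64(0.049), np.float64(0.148))), (159, (np.float64(0.467), np.float64(0.051), np.float64(0.136))), (162, (np.float64(0.467), np.float64(0.051), np.float64(0.126))), (165, (np.float64(0.466), np.float64(0.051), np.float64(0.116))), (168, (np.float64(0.42), np.float64(0.116), np.float64(-0.001))), (171, (np.float64(0.424), np.float64(0.111), np.float64(-0.003)))]
```

From the depth image, the fingertips sit about 7–8 mm above the reported TCP height, not 17 mm below it. That is an offset of about 25 mm, which explains the misses. I'll aim for a reading near −0.005, opening first and watching the force.

Call:
carry_out([
  [0,[0,0,0.002],[0,0,0]],
  [0,[0,0,0.002],[0,0,0]],
  [0,[0,0,0.002],[0,0,0]],
  [0,[0,0,0.002],[0,0,0]],
  [0,[0,0,0.002],[0,0,0]],
  [0,[0,0,-0.004],[0,0,0]],
  [0,[0,0,-0.008],[0,0,0]],
  [0,[0,0,-0.0115],[0,0,0]],
])

```text
time_s: 14.0
eef_pos: [0.6475, -0.2241, -0.0039]
eef_rot: [-2.599, -1.76, 0.001]
contact_force: [0.1, 0.0, -0.2]
finger_gap: 0.994
```

Call:
carry_out([
  [0,[0,0,-0.0015],[0,0,0]],
  [0,[0,0,-0.0015],[0,0,0]],
])

```text
time_s: 14.2
eef_pos: [0.6471, -0.2239, -0.006]
eef_rot: [-2.599, -1.759, 0.002]
contact_force: [-0.1, -0.6, 0.7]
finger_gap: 1.001
```

Still no contact; closing here.

Call:
carry_out([
  [255,[0.0005,0,0],[0,0,0]],
  [255,[0.0005,0,0],[0,0,0]],
  [255,[0.0005,0,0],[0,0,0]],
  [255,[0.0005,0,0],[0,0,0]],
  [255,[0.0005,0,0],[0,0,0]],
  [255,[0.0005,0,0],[0,0,0]],
  [255,[0.0005,0,0],[0,0,0]],
])

```text
time_s: 14.9
eef_pos: [0.6477, -0.2239, -0.0059]
eef_rot: [-2.599, -1.759, 0.002]
contact_force: [0.1, 0.3, 1.2]
finger_gap: 0.645
```

Call:
carry_out([
  [255,[0,0,0.005],[0,0,0]],
  [255,[0,0,0.04],[0,0,0]],
  [255,[0,0,0.08],[0,0,0]],
])

```text
time_s: 15.2
eef_pos: [0.6461, -0.2234, 0.0733]
eef_rot: [-2.596, -1.757, 0.006]
contact_force: [1.4, -0.3, -2.1]
finger_gap: 0.644
```

```bash
python3 -c "from h import *;delta(.643,-.049,.07,89.2)"
```

```text
t 15.2 yaw 68.2 q6 0.04 tilt 0.43 gap mm 59.3 F [ 1.4 -0.3 -2.1]
pos [ 0.6461 -0.2234  0.0733] shift [-0.0031  0.1744 -0.0033] turn [array([-0.002, -0.007,  0.367]), array([-0.01 ,  0.003, -2.775])]
```

Gripped at 59 mm. Carrying to the wide tray.

Call:
carry_out([
  [255,[-0.003,0.174,0.0],[-0.002,-0.007,0.367]],
  [255,[-0.003,0.174,0.0],[-0.002,-0.007,0.367]],
  [255,[-0.003,0.174,0.0],[-0.002,-0.007,0.367]],
  [255,[-0.003,0.174,0.0],[-0.002,-0.007,0.367]],
  [255,[-0.003,0.174,0.0],[-0.002,-0.007,0.367]],
  [255,[-0.003,0.174,0.0],[-0.002,-0.007,0.367]],
])

```text
time_s: 15.8
eef_pos: [0.6431, -0.0492, 0.0734]
eef_rot: [-2.235, -2.208, 0.001]
contact_force: [0.7, -0.7, -1.8]
finger_gap: 0.649
```

```bash
python3 -c "from h import *;delta(.643,-.049,-.001,89.2)"
```

```text
t 15.8 yaw 89.3 q6 -0.07 tilt 0.03 gap mm 59.7 F [ 0.7 -0.7 -1.8]
pos [ 0.6431 -0.0492  0.0734] shift [-0.0001  0.0002 -0.0744] turn [array([ 0.   , -0.   , -0.002]), array([1.00e-03, 0.00e+00, 3.14e+00])]
```

Call:
carry_out([
  [255,[0,0,-0.035],[0,0,0]],
  [255,[0,0,-0.06],[0,0,0]],
  [255,[0,0,-0.07],[0,0,0]],
  [255,[0,0,-0.0745],[0,0,0]],
  [255,[0,0,-0.0745],[0,0,0]],
])

```text
time_s: 16.3
eef_pos: [0.6433, -0.0501, -0.0008]
eef_rot: [2.236, 2.206, -0.001]
contact_force: [-0.2, -0.5, -1.6]
finger_gap: 0.651
```

Call:
carry_out([
  [60,[0,0,0],[0,0,0]],
  [60,[0,0,0],[0,0,0]],
  [60,[0,0,0],[0,0,0]],
  [60,[0,0,0.03],[0,0,0]],
  [60,[0,0,0.07],[0,0,0]],
  [60,[0,0,0.08],[0,0,0]],
])

```text
time_s: 16.9
eef_pos: [0.646, -0.0502, 0.0837]
eef_rot: [2.233, 2.203, 0.006]
contact_force: [1.1, -0.7, -0.3]
finger_gap: 0.766
```

```bash
python3 -c "from h import *;delta(.4555,.1425,.075,80.4)"
```

```text
t 16.9 yaw 89.2 q6 -0.07 tilt 0.34 gap mm 70.4 F [ 1.1 -0.7 -0.3]
pos [ 0.646  -0.0502  0.0837] shift [-0.1905  0.1927 -0.0087] turn [array([ 0.001,  0.006, -0.154]), array([-9.000e-03,  2.000e-03,  2.987e+00])]
```

Call:
carry_out([
  [0,[-0.19,0.193,-0.003],[0.001,0.006,-0.154]],
  [0,[-0.19,0.193,-0.003],[0.001,0.006,-0.154]],
  [0,[-0.19,0.193,-0.003],[0.001,0.006,-0.154]],
  [0,[-0.19,0.193,-0.003],[0.001,0.006,-0.154]],
  [0,[-0.19,0.193,-0.003],[0.001,0.006,-0.154]],
  [0,[-0.19,0.193,-0.003],[0.001,0.006,-0.154]],
  [0,[-0.19,0.193,-0.003],[0.001,0.006,-0.154]],
  [0,[-0.19,0.193,-0.003],[0.001,0.006,-0.154]],
])

```text
time_s: 17.7
eef_pos: [0.4565, 0.1429, 0.081]
eef_rot: [2.397, 2.029, 0.001]
contact_force: [-0.5, 0.2, -0.1]
finger_gap: 1.001
```

```bash
python3 - <<'E'
from h import *; from station import r
delta(.4555,.1425,-.006,80.4)
p,d=r.read_camera("scene"); np.savez('scene9.npz',p=p,d=d)
cv2.imwrite('pics/c9.png',cv2.resize(p[80:300,180:460],(763,600))[:,:,::-1])
E
```

```text
t 17.7 yaw 80.5 q6 0.47 tilt 0.05 gap mm 92.1 F [-0.5  0.2 -0.1]
pos [0.4565 0.1429 0.081 ] shift [-0.001  -0.0004 -0.087 ] turn [array([ 0.   ,  0.001, -0.002]), array([-1.00e-03,  0.00e+00,  3.14e+00])]
```

View pics/c9.png

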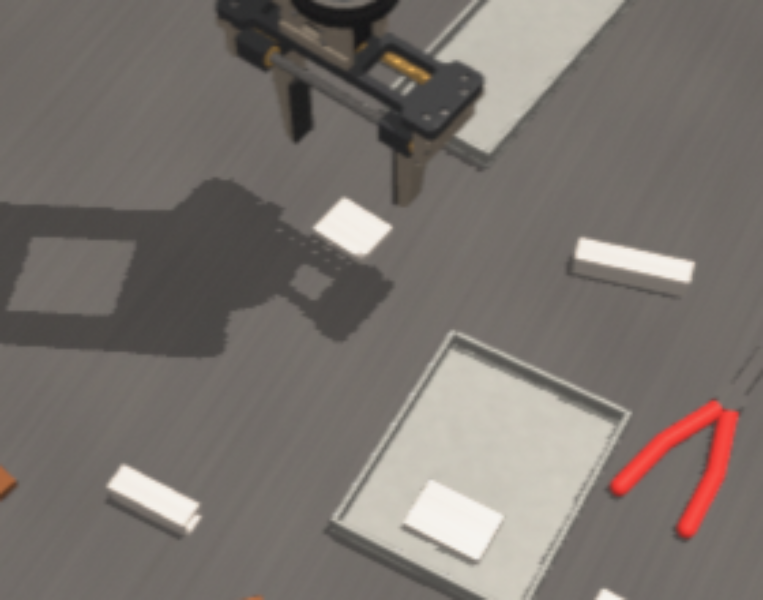

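Plate_a lies flat in the wide tray (crop (453,520)). The jaws are over plate_b (crop (353,227)).

Call:
carry_out([
  [0,[-0.001,0,-0.04],[0,0,0]],
  [0,[-0.001,0,-0.07],[0,0,0]],
  [0,[-0.001,0,-0.083],[0,0,0]],
  [0,[-0.001,0,-0.0865],[0,0,0]],
  [0,[-0.001,0,-0.0865],[0,0,0]],
  [255,[-0.001,0,-0.0865],[0,0,0]],
  [255,[-0.001,0,-0.0865],[0,0,0]],
  [255,[-0.001,0,-0.0865],[0,0,0]],
])

```text
time_s: 18.55
eef_pos: [0.4567, 0.1428, -0.0047]
eef_rot: [2.398, 2.028, 0.003]
contact_force: [-0.6, 0.7, 0.2]
finger_gap: 0.763
```

Call:
carry_out([
  [255,[0,0,0],[0,0,0]],
  [255,[0,0,0],[0,0,0]],
  [255,[0,0,0],[0,0,0]],
  [255,[0,0,0],[0,0,0]],
  [255,[0,0,0],[0,0,0]],
  [255,[0,0,0.01],[0,0,0]],
  [255,[0,0,0.05],[0,0,0]],
  [255,[0,0,0.08],[0,0,0]],
])

```text
time_s: 19.35
eef_pos: [0.4565, 0.1427, 0.0768]
eef_rot: [2.398, 2.028, 0.002]
contact_force: [0.9, 0.2, -1.8]
finger_gap: 0.54
```

```bash
python3 -c "from h import *;delta(.643,.042,.075,89.2)"
```

```text
t 19.35 yaw 80.4 q6 0.47 tilt 0.11 gap mm 49.7 F [ 0.9  0.2 -1.8]
pos [0.4565 0.1427 0.0768] shift [ 0.1865 -0.1007 -0.0018] turn [array([-0.   ,  0.002,  0.153]), array([ 0.003,  0.   , -2.989])]
```

Call:
carry_out([
  [255,[0.1865,-0.101,0],[0,0.002,0.153]],
  [255,[0.1865,-0.101,0],[0,0.002,0.153]],
  [255,[0.1865,-0.101,0],[0,0.002,0.153]],
  [255,[0.1865,-0.101,0],[0,0.002,0.153]],
  [255,[0.1865,-0.101,0],[0,0.002,0.153]],
  [255,[0.1865,-0.101,0],[0,0.002,0.153]],
  [255,[0.1865,-0.101,0],[0,0.002,0.153]],
])

```text
time_s: 20.05
eef_pos: [0.6414, 0.042, 0.0763]
eef_rot: [-2.236, -2.204, 0.002]
contact_force: [-0.6, 0.6, -1.8]
finger_gap: 0.537
```

```bash
python3 -c "from h import *;delta(.643,.042,0,89.2)"
```

```text
t 20.05 yaw 89.2 q6 0.08 tilt 0.12 gap mm 49.4 F [-0.6  0.6 -1.8]
pos [0.6414 0.042  0.0763] shift [ 0.0016  0.     -0.0763] turn [array([-0.   , -0.002,  0.   ]), array([-3.000e-03,  0.000e+00, -3.141e+00])]
```

Call:
carry_out([
  [255,[0.001,0,-0.035],[0,0,0]],
  [255,[0.001,0,-0.06],[0,0,0]],
  [255,[0.001,0,-0.072],[0,0,0]],
  [255,[0.001,0,-0.0765],[0,0,0]],
  [255,[0.001,0,-0.0765],[0,0,0]],
])

```text
time_s: 20.55
eef_pos: [0.6414, 0.0426, 0.0004]
eef_rot: [-2.234, -2.205, 0.004]
contact_force: [0.2, -0.4, -2.9]
finger_gap: 0.539
```

Call:
carry_out([
  [80,[0,0,0],[0,0,0]],
  [80,[0,0,0],[0,0,0]],
  [80,[0,0,0],[0,0,0]],
  [80,[0,0,0.03],[0,0,0]],
  [80,[0,0,0.07],[0,0,0]],
  [80,[0,0,0.09],[0,0,0]],
])

```text
time_s: 21.15
eef_pos: [0.643, 0.0427, 0.0937]
eef_rot: [-2.236, -2.206, -0.001]
contact_force: [0.4, 0.7, 0.3]
finger_gap: 0.684
```

```bash
python3 -c "from h import *;delta(.668,.212,.08,12.9)"
```

```text
t 21.15 yaw 89.2 q6 0.08 tilt 0.03 gap mm 62.9 F [0.4 0.7 0.3]
pos [0.643  0.0427 0.0937] shift [ 0.025   0.1693 -0.0137] turn [array([-0.000e+00,  1.000e-03, -1.332e+00]), array([-1.000e-03, -0.000e+00,  1.809e+00])]
```

Call:
carry_out([
  [70,[0.025,0.169,0.0],[0,0,-1.332]],
  [70,[0.025,0.169,0.0],[0,0,-1.332]],
  [70,[0.025,0.169,0.0],[0,0,-1.332]],
  [70,[0.025,0.169,0.0],[0,0,-1.332]],
  [70,[0.025,0.169,0.0],[0,0,-1.332]],
  [70,[0.025,0.169,0.0],[0,0,-1.332]],
  [70,[0.025,0.169,0.0],[0,0,-1.332]],
  [70,[0.025,0.169,0.0],[0,0,-1.332]],
])

```text
time_s: 21.95
eef_pos: [0.6681, 0.2119, 0.094]
eef_rot: [-3.092, -0.555, -0.001]
contact_force: [0.4, -0.1, 0.2]
finger_gap: 0.722
```

```bash
python3 -c "from h import *;delta(.668,.212,0,12.9)"
```

```text
t 21.95 yaw 20.3 q6 1.52 tilt 0.04 gap mm 66.4 F [ 0.4 -0.1  0.2]
pos [0.6681 0.2119 0.094 ] shift [-0.0001  0.0001 -0.094 ] turn [array([-0.   ,  0.001, -0.13 ]), array([-1.000e-03, -0.000e+00,  3.012e+00])]
```

Call:
carry_out([
  [70,[0,0,0],[0,0,-0.13]],
  [70,[0,0,-0.03],[0,0,-0.13]],
  [70,[0,0,-0.065],[0,0,-0.13]],
  [70,[0,0,-0.088],[0,0,-0.13]],
  [70,[0,0,-0.096],[0,0,-0.13]],
  [70,[0,0,-0.096],[0,0,-0.13]],
  [255,[0,0,-0.096],[0,0,-0.13]],
  [255,[0,0,-0.096],[0,0,-0.13]],
])

```text
time_s: 22.75
eef_pos: [0.6693, 0.2123, -0.0003]
eef_rot: [-3.121, -0.353, -0.005]
contact_force: [0.1, 0.8, 0.4]
finger_gap: 0.571
```

Call:
carry_out([
  [255,[0,0,0],[0,0,0]],
  [255,[0,0,0],[0,0,0]],
  [255,[0,0,0],[0,0,0]],
  [255,[0,0,0],[0,0,0]],
  [255,[0,0,0],[0,0,0]],
  [255,[0,0,0],[0,0,0]],
  [255,[0,0,0],[0,0,0]],
  [255,[0,0,0],[0,0,0]],
])

```text
time_s: 23.55
eef_pos: [0.6694, 0.2123, -0.0001]
eef_rot: [-3.121, -0.352, -0.005]
contact_force: [-1.1, -1.3, 4.5]
finger_gap: 0.218
```

Call:
carry_out([
  [255,[0,0,0.01],[0,0,0]],
  [255,[0,0,0.05],[0,0,0]],
  [255,[0,0,0.08],[0,0,0]],
])

```text
time_s: 23.85
eef_pos: [0.6693, 0.2122, 0.0812]
eef_rot: [-3.121, -0.352, -0.005]
contact_force: [0.6, -0.1, -0.7]
finger_gap: 0.214
```

```bash
python3 - <<'E'
from h import *
c,y=np.array([.4835,.381]),np.array([np.cos(np.radians(82.2)),np.sin(np.radians(82.2))])
print('slotA',c+.06*y,'slotB',c-.06*y)
delta(*(c+.06*y),.08,82.2)
E
```

```text
slotA [0.49164293 0.44044487] slotB [0.47535707 0.32155513]
t 23.85 yaw 12.9 q6 1.65 tilt 0.17 gap mm 19.7 F [ 0.6 -0.1 -0.7]
pos [0.6693 0.2122 0.0812] shift [-0.1776  0.2282 -0.0012] turn [array([-0.002,  0.002,  1.21 ]), array([ 0.002,  0.003, -1.932])]
```

Call:
carry_out([
  [255,[-0.178,0.228,0],[0,0,1.21]],
  [255,[-0.178,0.228,0],[0,0,1.21]],
  [255,[-0.178,0.228,0],[0,0,1.21]],
  [255,[-0.178,0.228,0],[0,0,1.21]],
  [255,[-0.178,0.228,0],[0,0,1.21]],
  [255,[-0.178,0.228,0],[0,0,1.21]],
  [255,[-0.178,0.228,0],[0,0,1.21]],
  [255,[-0.178,0.228,0],[0,0,1.21]],
])

```text
time_s: 24.65
eef_pos: [0.49, 0.4416, 0.0816]
eef_rot: [-2.367, -2.063, -0.003]
contact_force: [0.7, -0.5, -1.1]
finger_gap: 0.215
```

```bash
python3 - <<'E'
from h import *; from station import r
delta(.4916,.4404,.005,82.2)
p,d=r.read_camera("scene"); np.savez('scene10.npz',p=p,d=d)
cv2.imwrite('pics/c10.png',cv2.resize(p[0:220,200:480],(763,600))[:,:,::-1])
E
```

```text
t 24.65 yaw 82.2 q6 0.87 tilt 0.17 gap mm 19.8 F [ 0.7 -0.5 -1.1]
pos [0.49   0.4416 0.0816] shift [ 0.0016 -0.0012 -0.0766] turn [array([-0.003,  0.   ,  0.001]), array([ 0.   ,  0.005, -3.141])]
```

View pics/c10.png

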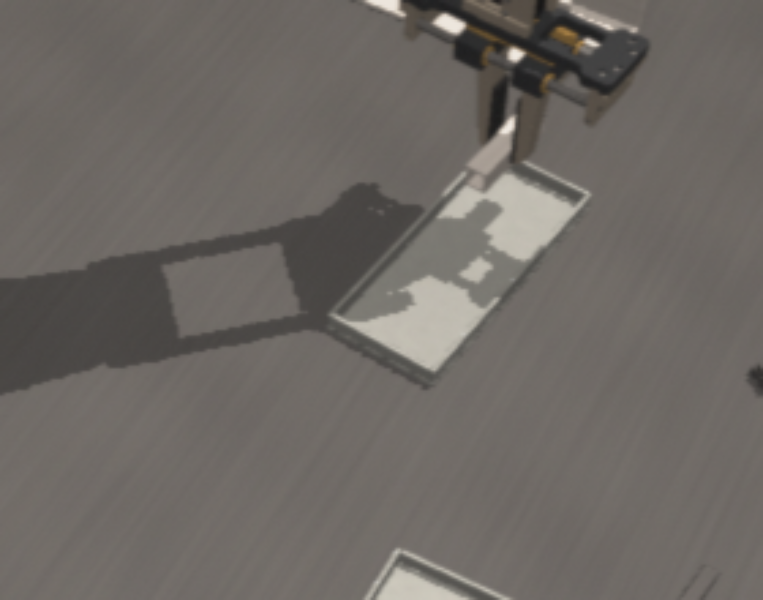

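The tube is held level, in line with the tray. Lowering.

Call:
carry_out([
  [255,[0.001,-0.001,-0.035],[0,0,0]],
  [255,[0.001,-0.001,-0.06],[0,0,0]],
  [255,[0.001,-0.001,-0.072],[0,0,0]],
  [255,[0.001,-0.001,-0.0775],[0,0,0]],
  [255,[0.001,-0.001,-0.0775],[0,0,0]],
])

```text
time_s: 25.2
eef_pos: [0.4917, 0.44, 0.0046]
eef_rot: [-2.36, -2.071, -0.003]
contact_force: [-0.7, -0.6, -1.3]
finger_gap: 0.218
```

Call:
carry_out([
  [140,[0,0,0],[0,0,0]],
  [140,[0,0,0],[0,0,0]],
  [140,[0,0,0],[0,0,0]],
  [140,[0,0,0],[0,0,0]],
  [140,[0,0,0.03],[0,0,0]],
  [140,[0,0,0.07],[0,0,0]],
  [140,[0,0,0.09],[0,0,0]],
])

```text
time_s: 25.9
eef_pos: [0.4927, 0.4409, 0.0978]
eef_rot: [-2.36, -2.071, -0.008]
contact_force: [0.1, 0.6, 0.6]
finger_gap: 0.452
```

```bash
python3 -c "from h import *;delta(.4495,-.1375,.08,1)"
```

```text
t 25.9 yaw 82.5 q6 0.86 tilt 0.32 gap mm 41.5 F [0.1 0.6 0.6]
pos [0.4927 0.4409 0.0978] shift [-0.0432 -0.5784 -0.0178] turn [array([-0.002,  0.006, -1.423]), array([-0.006, -0.002,  1.719])]
```

Call:
carry_out([
  [70,[-0.043,-0.578,0],[0,0,-1.423]],
  [70,[-0.043,-0.578,0],[0,0,-1.423]],
  [70,[-0.043,-0.578,0],[0,0,-1.423]],
  [70,[-0.043,-0.578,0],[0,0,-1.423]],
  [70,[-0.043,-0.578,0],[0,0,-1.423]],
  [70,[-0.043,-0.578,0],[0,0,-1.423]],
  [70,[-0.043,-0.578,0],[0,0,-1.423]],
  [70,[-0.043,-0.578,0],[0,0,-1.423]],
])

```text
time_s: 26.7
eef_pos: [0.4624, 0.0393, 0.0972]
eef_rot: [3.119, 0.367, 0.009]
contact_force: [1.1, -0.0, 0.8]
finger_gap: 0.724
```

```bash
python3 -c "from h import *;delta(.4495,-.1375,.08,1)"
```

```text
t 26.7 yaw 13.4 q6 1.42 tilt 0.34 gap mm 66.6 F [ 1.1 -0.   0.8]
pos [0.4624 0.0393 0.0972] shift [-0.0129 -0.1768 -0.0172] turn [array([ 0.001,  0.006, -0.217]), array([-8.000e-03,  2.000e-03,  2.925e+00])]
```

Call:
carry_out([
  [70,[-0.013,-0.177,0],[0.001,0.006,-0.217]],
  [70,[-0.013,-0.177,0],[0.001,0.006,-0.217]],
  [70,[-0.013,-0.177,0],[0.001,0.006,-0.217]],
  [70,[-0.013,-0.177,0],[0.001,0.006,-0.217]],
  [70,[-0.013,-0.177,0],[0.001,0.006,-0.217]],
  [70,[-0.013,-0.177,0],[0.001,0.006,-0.217]],
])

```text
time_s: 27.3
eef_pos: [0.4493, -0.1381, 0.0972]
eef_rot: [3.141, 0.024, -0.0]
contact_force: [0.5, 0.0, 0.2]
finger_gap: 0.727
```

```bash
python3 - <<'E'
from h import *; from station import r
delta(.4495,-.1375,-.001,1)
p,d=r.read_camera("scene"); np.savez('scene11.npz',p=p,d=d)
cv2.imwrite('pics/c11.png',cv2.resize(p[160:380,120:400],(763,600))[:,:,::-1])
E
```

```text
t 27.3 yaw 0.9 q6 1.25 tilt 0.01 gap mm 66.8 F [0.5 0.  0.2]
pos [ 0.4493 -0.1381  0.0972] shift [ 0.0002  0.0006 -0.0982] turn [array([ 0.   , -0.   ,  0.002]), array([-0.  , -0.  , -3.14])]
```

View pics/c11.png

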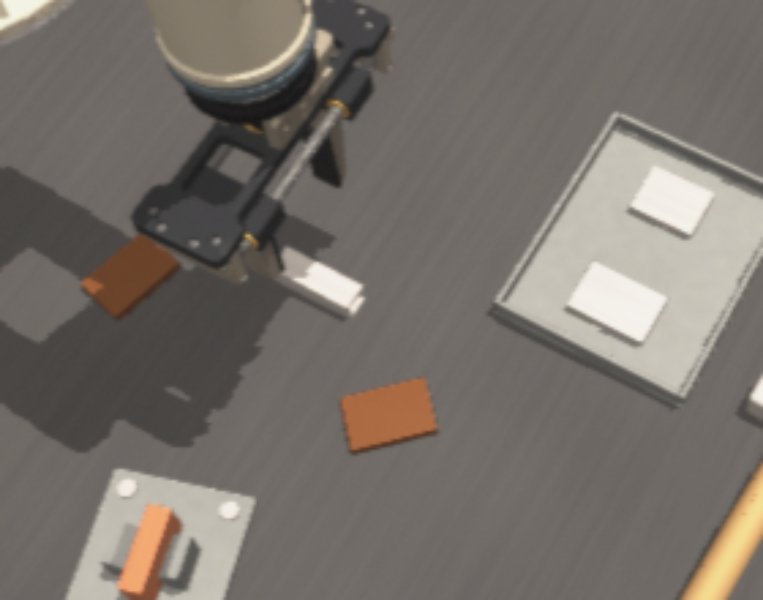

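Both plates are flat in the wide tray. The jaws straddle tube_b (crop (320,280)).

Call:
carry_out([
  [70,[0,0.0005,-0.035],[0,0,0]],
  [70,[0,0.0005,-0.07],[0,0,0]],
  [70,[0,0.0005,-0.091],[0,0,0]],
  [70,[0,0.0005,-0.0985],[0,0,0]],
  [70,[0,0.0005,-0.0985],[0,0,0]],
  [255,[0,0.0005,-0.0985],[0,0,0]],
  [255,[0,0.0005,-0.0985],[0,0,0]],
  [255,[0,0.0005,-0.0985],[0,0,0]],
])

```text
time_s: 28.15
eef_pos: [0.4501, -0.137, -0.0003]
eef_rot: [3.141, 0.027, 0.002]
contact_force: [0.0, 0.6, 0.2]
finger_gap: 0.487
```

Call:
carry_out([
  [255,[0,0,0],[0,0,0]],
  [255,[0,0,0],[0,0,0]],
  [255,[0,0,0],[0,0,0]],
  [255,[0,0,0],[0,0,0]],
  [255,[0,0,0],[0,0,0]],
  [255,[0,0,0],[0,0,0]],
  [255,[0,0,0],[0,0,0]],
  [255,[0,0,0],[0,0,0]],
])

```text
time_s: 28.95
eef_pos: [0.4502, -0.1371, -0.0001]
eef_rot: [3.141, 0.026, 0.003]
contact_force: [-1.7, -0.1, 6.4]
finger_gap: 0.208
```

Call:
carry_out([
  [255,[0,0,0.01],[0,0,0]],
  [255,[0,0,0.05],[0,0,0]],
  [255,[0,0,0.1],[0,0,0]],
])

```text
time_s: 29.25
eef_pos: [0.4484, -0.1365, 0.0999]
eef_rot: [-3.141, -0.026, 0.004]
contact_force: [0.5, -0.2, -0.4]
finger_gap: 0.215
```

```bash
python3 -c "from h import *;delta(.4754,.3216,.09,82.2)"
```

```text
t 29.25 yaw 1.0 q6 1.26 tilt 0.16 gap mm 19.7 F [ 0.5 -0.2 -0.4]
pos [ 0.4484 -0.1365  0.0999] shift [ 0.027   0.4581 -0.0099] turn [array([ 1.000e-03, -3.000e-03,  1.418e+00]), array([-3.000e-03, -1.000e-03, -1.724e+00])]
```

Call:
carry_out([
  [255,[0.027,0.458,0],[0,0,1.418]],
  [255,[0.027,0.458,0],[0,0,1.418]],
  [255,[0.027,0.458,0],[0,0,1.418]],
  [255,[0.027,0.458,0],[0,0,1.418]],
  [255,[0.027,0.458,0],[0,0,1.418]],
  [255,[0.027,0.458,0],[0,0,1.418]],
  [255,[0.027,0.458,0],[0,0,1.418]],
  [255,[0.027,0.458,0],[0,0,1.418]],
])

```text
time_s: 30.05
eef_pos: [0.4717, 0.2644, 0.1005]
eef_rot: [2.571, 1.803, -0.003]
contact_force: [1.8, 0.5, -0.7]
finger_gap: 0.211
```

```bash
python3 -c "from h import *;delta(.4754,.3216,.09,82.2)"
```

```text
t 30.05 yaw 70.1 q6 0.86 tilt 0.12 gap mm 19.4 F [ 1.8  0.5 -0.7]
pos [0.4717 0.2644 0.1005] shift [ 0.0037  0.0572 -0.0105] turn [array([ 0.002, -0.   ,  0.211]), array([-1.00e-03, -3.00e-03, -2.93e+00])]
```

Call:
carry_out([
  [255,[0.0037,0.0572,-0.02],[0,0,0.211]],
  [255,[0.0037,0.0572,-0.02],[0,0,0.211]],
  [255,[0.0037,0.0572,-0.02],[0,0,0.211]],
  [255,[0.0037,0.0572,-0.02],[0,0,0.211]],
  [255,[0.0037,0.0572,-0.02],[0,0,0.211]],
])

```text
time_s: 30.55
eef_pos: [0.4754, 0.3204, 0.0809]
eef_rot: [2.369, 2.061, -0.003]
contact_force: [-0.0, -0.2, -0.7]
finger_gap: 0.217
```

```bash
python3 - <<'E'
from h import *; from station import r
delta(.4754,.3216,.004,82.2)
p,d=r.read_camera("scene"); np.savez('scene12.npz',p=p,d=d)
cv2.imwrite('pics/c12.png',cv2.resize(p[0:220,200:480],(763,600))[:,:,::-1])
E
```

```text
t 30.55 yaw 82.0 q6 0.73 tilt 0.14 gap mm 19.9 F [-0.  -0.2 -0.7]
pos [0.4754 0.3204 0.0809] shift [ 0.      0.0012 -0.0769] turn [array([ 0.002, -0.   ,  0.003]), array([-1.000e-03, -4.000e-03, -3.139e+00])]
```

View pics/c12.png

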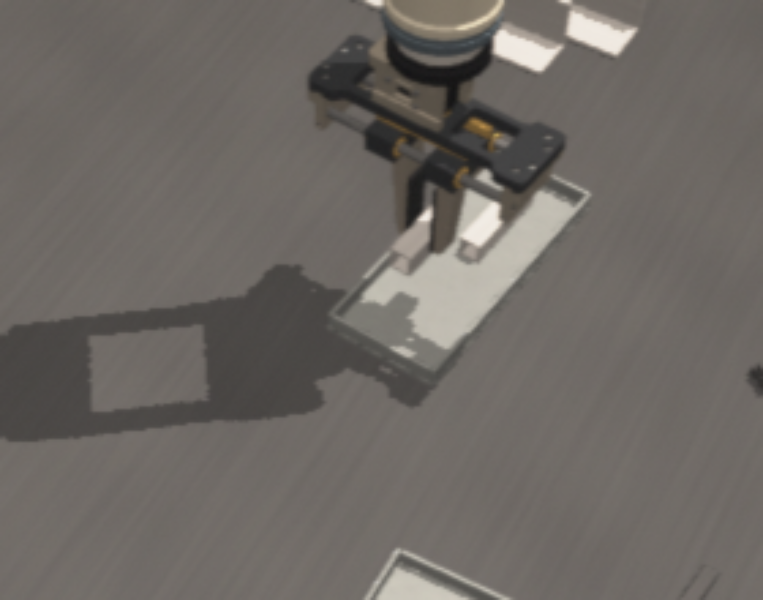

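Tube_a lies in the tray (crop (490,225)), and tube_b is above the near end. Lowering.

Call:
carry_out([
  [255,[0,0,-0.035],[0,0,0]],
  [255,[0,0,-0.06],[0,0,0]],
  [255,[0,0,-0.071],[0,0,0]],
  [255,[0,0,-0.077],[0,0,0]],
  [255,[0,0,-0.077],[0,0,0]],
])

```text
time_s: 31.1
eef_pos: [0.4759, 0.3201, 0.0045]
eef_rot: [2.37, 2.059, -0.002]
contact_force: [-0.6, 0.3, -1.1]
finger_gap: 0.216
```

Call:
carry_out([
  [140,[0,0,0],[0,0,0]],
  [140,[0,0,0],[0,0,0]],
  [140,[0,0,0],[0,0,0]],
  [140,[0,0,0],[0,0,0]],
  [140,[0,0,0.03],[0,0,0]],
  [140,[0,0,0.07],[0,0,0]],
  [140,[0,0,0.12],[0,0,0]],
])

```text
time_s: 31.8
eef_pos: [0.4746, 0.3193, 0.1244]
eef_rot: [2.371, 2.06, -0.008]
contact_force: [1.4, 1.0, -0.7]
finger_gap: 0.45
```

Call:
carry_out([
  [140,[-0.05,-0.2,0.05],[0,0,0]],
  [140,[-0.1,-0.25,0.08],[0,0,0]],
  [140,[-0.1,-0.25,0.1],[0,0,0]],
  [140,[-0.1,-0.25,0.1],[0,0,0]],
  [140,[-0.1,-0.25,0.1],[0,0,0]],
  [140,[-0.1,-0.25,0.1],[0,0,0]],
  [140,[-0.1,-0.25,0.1],[0,0,0]],
])

```text
time_s: 32.5
eef_pos: [0.3738, 0.0667, 0.2262]
eef_rot: [2.372, 2.055, -0.005]
contact_force: [0.1, 1.5, -0.2]
finger_gap: 0.45
```

```bash
python3 - <<'E'
from h import *; from station import r
delta(.4754,.3216,.004,82.2)
for n in ('scene','top'):
    p,d=r.read_camera(n); np.savez(f'{n}13.npz',p=p,d=d); cv2.imwrite(f'pics/{n}13.png',p[:,:,::-1])
E
```

```text
t 32.5 yaw 81.8 q6 0.32 tilt 0.25 gap mm 41.4 F [ 0.1  1.5 -0.2]
pos [0.3738 0.0667 0.2262] shift [ 0.1016  0.2549 -0.2222] turn [array([ 0.004, -0.   ,  0.007]), array([-0.   , -0.007, -3.135])]
```

View pics/scene13.png

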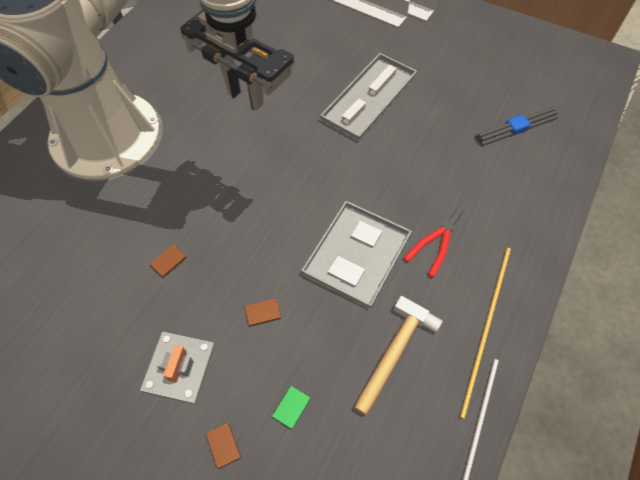

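View pics/top13.png

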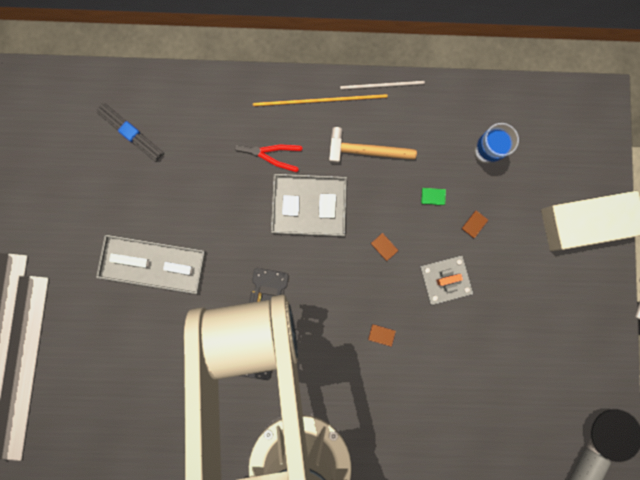

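All parts are placed. The top view shows the tubes at (128,261) and (177,268), the plates at (291,205) and (327,206), and the spacer at (450,281). Checking heights and the spacer's seat with numbers.

```bash
python3 - <<'E'
from h import *; from station import r
def world(n,k):
    p,d=load(n,k); info=r.camera_info(n); v,u=np.mgrid[:480,:640]
    c=np.stack([(u-info['cx'])/info['fx']*d,(v-info['cy'])/info['fy']*d,d],-1)
    return p,(R.from_rotvec(info['orientation']).apply(c.reshape(-1,3))+info['origin']).reshape(480,640,3)
for n,roi in (('top',(240,315,405,485)),('scene',(325,405,135,220))):
    p,W=world(n,13); info=r.camera_info(n); hsv=cv2.cvtColor(p,cv2.COLOR_RGB2HSV)
    M=np.zeros((480,640),bool); M[roi[0]:roi[1],roi[2]:roi[3]]=1
    o=(hsv[...,0]<22)&(hsv[...,1]>110)&M
    top=o&(W[...,2]>.040)
    print(n,'spacer z pct',np.percentile(W[...,2][o],[5,50,80,90]).round(4))
    c=max(cv2.findContours(((o if n=='top' else o&(hsv[...,2]>np.percentile(hsv[...,2][o],50)))).astype(np.uint8),0,1)[0],key=cv2.contourArea)
    s=rect(info,c,.044); print(' spacer',s)
    Z=np.isin(np.arange(1),1)
    b=(M&(((hsv[...,2]>115)&(hsv[...,1]<60))|o)).astype(np.uint8)
    c=max(cv2.findContours(b,0,1)[0],key=cv2.contourArea); j=rect(info,c,.008); print(' jig',j)
    P=W[top][:,:2]; print(' topface pts',len(P),P.mean(0) if len(P) else '', cv2.minAreaRect((P*1000).astype(np.float32)) if len(P)>5 else '')
    a=np.radians(j[2]); y=np.array([np.cos(a),np.sin(a)]); x=np.array([-y[1],y[0]])
    for q in (s[0],): print(' rel across',(q-j[0])@x,'along',(q-j[0])@y)
p,W=world('top',13)
for nm,(u,v) in dict(pa=(327,206),pb=(291,205),wt=(310,225),tb=(177,268),ta=(128,261),lt=(150,280)).items(): print(nm,W[v-2:v+3,u-2:u+3].reshape(-1,3).mean(0).round(4), W[v-2:v+3,u-2:u+3,2].std().round(4))
for a,b,n in (('top',None,0),):
  for col,f in (('red',lambda h:((h[...,0]<6)|(h[...,0]>174))&(h[...,1]>180)),):
    for k in (0,13):
      h=cv2.cvtColor(load('top',k)[0],cv2.COLOR_RGB2HSV); m=f(h); m[:130]=0;m[185:]=0; m[:,:200]=0;m[:,330:]=0
      print(col,k,np.argwhere(m).mean(0))
b=cv2.resize(load('scene',13)[0][320:410,130:220],(600,600),interpolation=cv2.INTER_CUBIC);cv2.imwrite('pics/c13.png',b[:,:,::-1])
E
```

```text
top spacer z pct [0.0091 0.043  0.045  0.0461]
 spacer (array([ 0.46541916, -0.35288513]), (61.26230239868164, 18.253738403320312), -74.68341064453125)
 jig (array([ 0.46562299, -0.35550168]), (112.72876739501953, 103.4420166015625), -74.10683345794678)
 topface pts 138 [ 0.46709873 -0.35585546] ((466.5726013183594, -355.36553955078125), (16.104248046875, 54.05810546875), 15.081225395202637)
 rel across 0.0005204915265289246 along -0.0025723433381234936
scene spacer z pct [0.0212 0.0426 0.0443 0.0451]
 spacer (array([ 0.46445633, -0.35848602]), (52.45610046386719, 12.741280555725098), -74.08448123931885)
 jig (array([ 0.4624585 , -0.35663943]), (113.70723724365234, 102.84601593017578), -74.00043678283691)
 topface pts 305 [ 0.4689089  -0.36021518] ((624.8477783203125, -416.8927001953125), (50.452171325683594, 383.4397888183594), 69.96627044677734)
 rel across 0.0014114696389324916 along 0.0023257211570690477
pa [ 0.6435 -0.0495  0.0142] 0.0026
pb [0.6436 0.0417 0.0135] 0.0025
wt [ 0.5951 -0.0077  0.0039] 0.0026
tb [0.4767 0.3175 0.0233] 0.002
ta [0.4908 0.4384 0.0236] 0.0022
lt [0.4457 0.3722 0.052 ] 0.2373
red 0 [155.30861244 279.1291866 ]
red 13 [155.20892019 279.14788732]
```

View pics/c13.png

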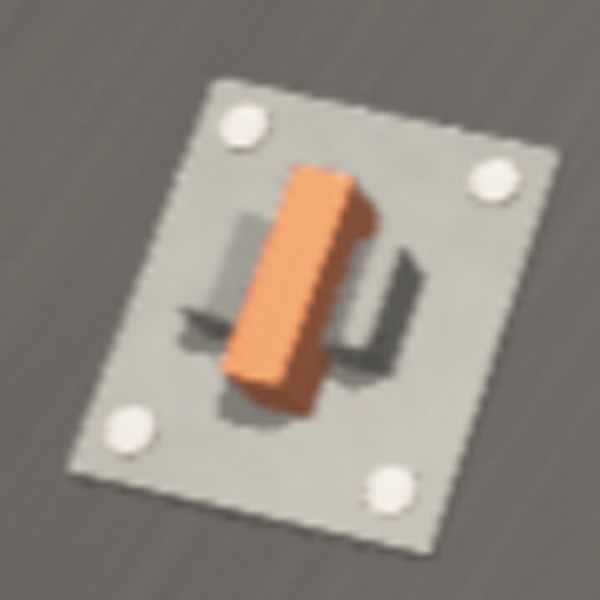

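The spacer top reads 43–44 mm (44 mm when seated). It is centred to about 1.5 mm across and 2.5 mm along, in line with the gap. Tube tops read about 24 mm and plate tops about 14 mm, as expected on the tray floors. The pliers have not moved. Handing in.

```bash
python3 -c "
from station import r
print(r.job_done())"
```

```text
the job is handed in; nothing more can be done
None
```

The job is done and handed in at about 33 s of the 136 s allowed. No verdict was reported. Both tubes lie in the long tray, both bare steel plates in the wide tray, and the copper spacer stands in the jig gap.

**Last checks (camera and depth):**

| Part | Measured | Expected or allowed |
|---|---|---|
| Tube tops | about 23.5 mm | 24 mm on the tray floor |
| Plate tops | about 14 mm | 14 mm on the tray floor |
| Spacer top | 43–44 mm | 44 mm when seated |
| Spacer off-centre across the gap | 0.5–1.4 mm | under 4 mm |
| Spacer off-centre along the gap | about 2.5 mm | under 12 mm |
| Spacer angle to the jig | under 1° | under 0.3 rad (17°) |

The two cameras put the spacer's offset along the gap on opposite sides of centre, so it is probably nearer zero than either reading. The pliers had not moved by pixel measurement. The hammer and the brown and green look-alikes looked unmoved by eye, but I did not measure them.

**What went wrong:** I missed plate_a three times because the jaws closed above it. Depth showed the fingertips about 25 mm higher than the reported tool height implies, so I corrected all later heights for that. The spacer had been picked up before I found this, so it was held only near its top edge, but it still went in cleanly.

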